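# Clear the bookbinder's cutting mat

### The job

Clear the bookbinder's mat by putting each thing where it belongs: the two brass-headed hand stamps into the brown wooden tray, both lying flat on its floor; the two lidded jars into the blue bin, standing upright on its floor; and the leather pocket book flat on the white pressing board, in the middle and square with its edges. Do not tip a jar over on the way, and leave the steel pressing weight and the brush pot where they stand.

Things in the scene. Friction and masses are not known exactly. Their poses are not given: they have to be found in the camera images.
- dark_stamp_centre (a point): centre (half-way up and half-way along) of a bookbinder's hand stamp lying flat on the bench: overall 104 long x 28 wide x 28 high. It has a very dark brown square-section handle, 28 x 28, running from 52 mm behind this point to 22 mm ahead of it, then a thin brass neck and a small brass head at the +x end. x runs along the tool to the head, z up. It balances within about 5 mm of this point; about 0.12 kg.
- red_stamp_centre (a point): centre (half-way up and half-way along) of a bookbinder's hand stamp lying flat on the bench: overall 104 long x 28 wide x 28 high. It has a bright red square-section handle, 28 x 28, running from 52 mm behind this point to 22 mm ahead of it, then a thin brass neck and a small brass head at the +x end. x runs along the tool to the head, z up. It balances within about 5 mm of this point; about 0.12 kg.
- yellow_jar_centre (a point): centre (half-way up) of a closed upright round jar, 44 mm diameter, 64 mm high, straight-sided: white body and, for the top 18 mm, a yellow lid. z up along its axis; about 0.12 kg.
- black_jar_centre (a point): centre (half-way up) of a closed upright round jar, 44 mm diameter, 64 mm high, straight-sided: white body and, for the top 18 mm, a black lid. z up along its axis; about 0.12 kg.
- book_centre (a point): centre (half-way up) of a small brown leather-bound pocket book lying flat: 88 long (x) x 58 wide (y) x 26 thick (z), rigid; about 0.15 kg.
- stamp_tray: shallow open tray of mid-brown wood, fixed to the bench; origin at the centre of its underside, on the bench. Outside 140 (x) x 150 (y) x 20 high, walls and floor 5 thick (inside 130 x 140, inner floor 5 mm above the bench). Both stamps fit side by side, lying along its x.
- jar_bin: shallow open bin of blue plastic, fixed to the bench; origin at the centre of its underside, on the bench. Outside 110 (x) x 160 (y) x 25 high, walls and floor 5 thick (inside 100 x 150, inner floor 5 mm above the bench). Both jars fit, one beside the other along its y.
- press_board: plain white flat pressing board, fixed to the bench; origin at the centre of its underside, on the bench. 150 (x) x 120 (y) x 12 thick; its top is 12 mm above the bench.
- press_weight: bystander: dark steel pressing weight, round foot 60 diameter x 30 high with a small knob, 61 high in all; origin at the centre of its underside. Leave alone.
- brush_pot: bystander: blue ceramic pot 68 diameter x 75 high with three brushes standing in it up to about 160 mm above the bench; origin at the centre of its underside. Leave alone.

How it is judged:
By the outcome, as a careful person would: the job done as asked, in the order asked, and still so for the second after the job is handed in, with the robot touching nothing.
It also fails if it takes over 128 s, if anything falls off the work surface, if the arm or the gripper's body presses on something with over 40 N, if the wrist force passes 120 N, or if a joint passes its speed limit or range.

### The arm

A 7-joint arm with a two-finger parallel gripper is mounted at the origin on the work surface. World frame = base frame: x ahead of the robot, y to its left, z up, the work surface at z = 0. Lengths are in m, angles in rad, forces in N, time in s.
With the tool pointing down it reaches from about 0.4 to 0.85 m from the base axis. Payload 10.4 kg.
Tool frame: the origin (TCP) lies at the very end of the fingers, on their centre line; the grasp point (between the pads) lies 19 mm behind it; z points along the fingers, y is the direction in which the jaws open and shut (so a half turn about z gives the same grasp; the last joint's range is limited). The gripper opens to 87 mm and grips with 3 to 60 N. Pads are 19 mm wide; open, the fingers measure 117 mm over their backs; the gripper's body (75 mm by 190 mm) begins 51 mm behind the grasp point.
Start: joints at [-1.321, 0.332, -0.065, 1.46, 0.022, 1.35, -0.088], TCP at [0.168, 0.602, 0.223] pointing down, gripper open.
Joint ranges: [-2.6, 2.6], [-0.5, 2.12], [-1.47, 1.34], [0.16, 2.42], [-1.27, 4.41], [0.06, 2.06], [-2.6, 2.6]. Speed limits (rad/s): [2.22, 2.22, 2.79, 2.79, 3.14, 3.14, 3.14].

### API

Orientations are given as a unit quaternion [x, y, z, w].
In Python, from bench import read_state, camera, close_job, recognise, masks_of gives the robot as it stands.
- The arm moves only by the tool play_rows, never from a script. Its argument "moves" is a list of rows, each a list of 3 entries, a list of its own where there are three numbers: the shift along the tool's x, y, z in cm, then the turn, a rotation vector about the tool's x, y, z in rad, then the finger opening in cm, from 0 to 8.7. In form: [[[dx, dy, dz], [ax, ay, az], jaw], ...]. A call has 1 to 8 rows; each row is the pose to reach, as a shift and turn from the pose commanded when the call began, along the tool's axes at that moment; what a row does not reach only later rows make up. A row lasts 1/8 s, in which the tool goes at most 62.5 mm and 10.7 degrees, less where a joint would pass 70% of its speed; a pose out of reach is approached as far as the arm can. A call with a gripper value outside its range is refused whole. The fingers move at their own pace and stop on an object; "grip_force" is the grip in N (left out, the last holds). Time passes only in rows, so rows that repeat a pose let the fingers close. It gives the time, the measured TCP pose, the force and the opening at its end, in the units of the state.
- read_state(): the state, without advancing time (a new reading comes with each control period).
- camera(name): name is "side" or "top"; returns a dict with "frame" (384x512x3 uint8, red, green, blue), "intrinsics" (3x3 intrinsics, pixels), "camera_from_world" (4x4, takes a point from world to camera coordinates). Camera axes: x right, y down, z forward; pixel columns grow to the right and rows downward; lengths in m; the calibration is good to about 2 mm. A picture is of the moment at which its call begins. There is no depth.
- close_job(): hands the job in, once; it reports no verdict.
Trained networks look in a picture, given as the dict that the camera call returned (one of the last four; its "shot" number tells which), for a name from the list of things; names that differ only in an ending like _2 or _b are one class to them, and where a whole thing is asked for, a point or a joint stands for the part that bears it (a point fixed in the world has none). Each returns a list of dicts, best first, with "conf" (0 to 1); they miss things now and then, are a little off and sometimes report something else, mostly with a low value. They report only what shows in the picture. A call takes as long as a camera call.
- recognise(picture, query): "at" ([column, row] in pixels, amid what is visible of it).
- masks_of(picture, query): "region" (384x512 bool, what is visible of it) and "at" ([column, row] in pixels, amid what is visible of it).
The state is a dict: "time": time; "joint_positions": joint angles; "joint_vel": joint speeds; "joint_torque": joint torques, N m; "ee_pos": TCP position; "eef_rot": TCP orientation; "ft_force": force on the tool from outside, world axes, zero at the start; "torque": the same for the moment, N m; "width": finger opening in m.
Only numpy, scipy, OpenCV 4.12 (cv2) and the standard library are available. Lean on these libraries where they do the work, as an engineer would, in place of code of your own. Each camera call takes 0.05 s, during which the arm holds its last target.

## Working session

There is one attempt and no reset: what is moved stays moved. The work goes in short steps, Python scripts to look and compute and a tool call to move; the robot and the scene stay as the last step left them, time stands still between calls to the robot, and variables do not carry over. Pictures are saved under pics/ and viewed, and the job is handed in when it is done.

Besides the shell and the picture viewer there is one more tool, called after "Request:" as a command line: name --argument value ..., lists and objects as JSON in quotes. play_rows: Moves the arm, as the interface text tells. Its arguments: {"type":"object","properties":{"moves":{"type":"array","items":{"type":"array"}},"grip_force":{"type":"number"}},"required":["moves"]}

```bash
ls; mkdir -p pics
python3 - <<'E'
from bench import *
import cv2
s=read_state()
for k,v in s.items(): print(k,v)
for n in("top","side"):
    c=camera(n); cv2.imwrite(f"pics/{n}0.png",c["frame"][:,:,::-1])
    print(n,c["intrinsics"],c["camera_from_world"],c["shot"])
    for q in["dark_stamp_centre","red_stamp_centre","yellow_jar_centre","black_jar_centre","book_centre","stamp_tray","jar_bin","press_board","press_weight","brush_pot"]:
        print(q,[(r["at"],round(r["conf"],2)) for r in recognise(c,q)][:3])
E
```

```text
pics
time 0.0
joint_positions [-1.3206092   0.33287445 -0.06471521  1.46097756  0.02162129  1.34990137
 -0.08848237]
joint_vel [ 0.00077571 -0.0009007   0.00086046 -0.00014658 -0.00204975  0.00130959
 -0.00142822]
joint_torque [ 4.00391482e-04 -6.23246098e+01  2.47657788e-02 -3.89914405e+01
 -6.13833801e-02  3.95964843e-02  1.81023993e-04]
ee_pos [0.16828121 0.60149807 0.22173508]
eef_rot [ 1.35942072e-01  9.90716517e-01 -7.29907753e-04 -5.71678721e-05]
ft_force [-0.47424199 -0.90872144 -0.38732946]
torque [4.88571410e-05 5.06089870e-03 3.55470171e-02]
width 0.0869850989885056
top [[412.86705795   0.         257.13905716]
 [  0.         412.86705795 190.87455509]
 [  0.           0.           1.        ]] [[-4.84845776e-03 -9.99645525e-01  2.61785532e-02 -6.35621521e-03]
 [-9.82216299e-01 -1.52916922e-04 -1.87752811e-01  5.84869824e-01]
 [ 1.87690261e-01 -2.66233132e-02 -9.81867387e-01  9.97908973e-01]
 [ 0.00000000e+00  0.00000000e+00  0.00000000e+00  1.00000000e+00]] 1
dark_stamp_centre [([320.9, 198.6], 0.65), ([149.8, 135.6], 0.59)]
red_stamp_centre [([308.1, 253.3], 0.65)]
yello
[... 439 characters left out ...]
           0.           1.        ]] [[ 0.74216239 -0.66999646 -0.0173126  -0.44929392]
 [-0.50321771 -0.53998625 -0.67467532  0.3167655 ]
 [ 0.44268151  0.50943066 -0.73791157  1.32733613]
 [ 0.          0.          0.          1.        ]] 2
dark_stamp_centre [([279.0, 222.7], 0.65), ([306.2, 294.1], 0.3)]
red_stamp_centre [([235.5, 245.9], 0.92)]
yellow_jar_centre [([180.4, 185.8], 0.69)]
black_jar_centre [([207.0, 212.2], 0.88), ([238.5, 247.2], 0.26)]
book_centre [([209.2, 161.1], 0.68)]
stamp_tray [([149.3, 149.7], 0.81), ([306.6, 296.8], 0.42)]
jar_bin [([309.5, 295.2], 0.62)]
press_board [([262.4, 183.0], 0.92)]
press_weight [([334.5, 215.3], 0.61)]
brush_pot [([221.3, 123.5], 0.84)]
```

View pics/top0.png

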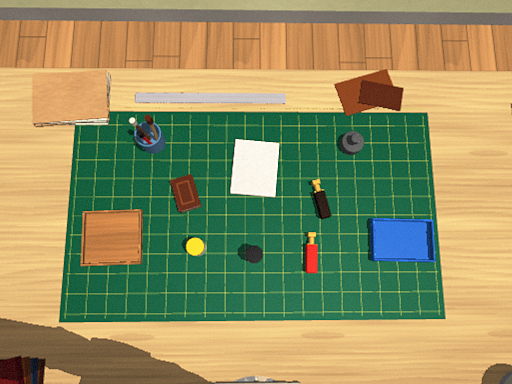

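View pics/side0.png

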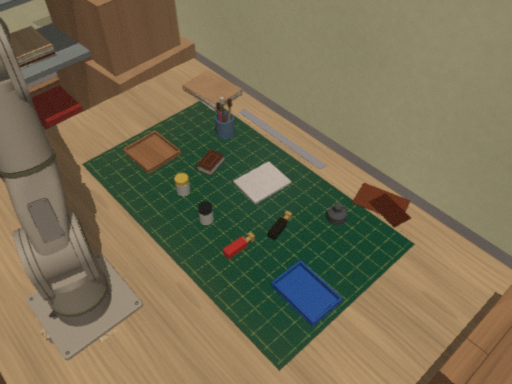

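```bash
cat > h.py <<'E'
import numpy as np, cv2
from bench import *
from scipy.optimize import minimize
def proj(c,P):
    P=np.atleast_2d(P); M=c["camera_from_world"]; q=P@M[:3,:3].T+M[:3,3]; p=q@c["intrinsics"].T; return p[:,:2]/p[:,2:]
def box(x0,x1,y0,y1,z0,z1): return np.array([[x,y,z] for x in(x0,x1) for y in(y0,y1) for z in(z0,z1)])
def cyl(r,z0,z1):
    a=np.linspace(0,2*np.pi,33)[:-1]; return np.vstack([np.c_[r*np.cos(a),r*np.sin(a),0*a+z] for z in(z0,z1)])
stamp=[box(-.052,.022,-.014,.014,0,.028),box(.022,.04,-.005,.005,.009,.019),box(.04,.052,-.012,.012,.002,.026)]
M={"dark_stamp_centre":stamp,"red_stamp_centre":stamp,"yellow_jar_centre":[cyl(.022,0,.064)],"black_jar_centre":[cyl(.022,0,.064)],
"book_centre":[box(-.044,.044,-.029,.029,0,.026)],"stamp_tray":[box(-.07,.07,-.075,.075,0,.02)],"jar_bin":[box(-.055,.055,-.08,.08,0,.025)],
"press_board":[box(-.075,.075,-.06,.06,0,.012)],"press_weight":[cyl(.03,0,.03),cyl(.012,.03,.061)],"brush_pot":[cyl(.034,0,.075)]}
S=4
def sil(c,parts,p,z=0):
    R=np.array([[np.cos(p[2]),-np.sin(p[2]),0],[np.sin(p[2]),np.cos(p[2]),0],[0,0,1]])
    im=np.zeros((384*S,512*S),np.uint8)
    for b in parts:
        uv=proj(c,b@R.T+[p[0],p[1],z])
        h=cv2.convexHull(uv.astype(np.float32))
        cv2.fillConvexPoly(im,np.round(((h+.5)*S-.5)*16).astype(np.int32),255,shift=4)
    return cv2.resize(im,(512,384),interpolation=cv2.INTER_AREA)/255.
def ray(c,uv,z):
    Mx=c["camera_from_world"];R=Mx[:3,:3];o=-R.T@Mx[:3,3];d=R.T@np.linalg.solve(c["intrinsics"],[uv[0],uv[1],1]);return o+d*(z-o[2])/d[2]
def fit(cs,masks,name,z=0,yaws=None,p0=None):
    parts=M[name]; best=None
    def f(p): return sum(np.abs(sil(c,parts,p,z)-m).sum()/m.sum() for c,m in zip(cs,masks))
    if p0 is None:
        ys,xs=np.nonzero(masks[0]); p0=ray(cs[0],[xs.mean(),ys.mean()],z+.015)[:2]
    for yaw in (yaws if yaws is not None else np.arange(0,2*np.pi,np.pi/6)):
        q=np.r_[p0[:2],yaw]; v=f(q)
        if best is None or v<best[0]: best=(v,q)
    q=best[1]
    for st in(.01,.003):
        sx=np.array([q,q+[st,0,0],q+[0,st,0],q+[0,0,st*20]])
        r=minimize(f,q,method="Nelder-Mead",options=dict(initial_simplex=sx,xatol=1e-4,fatol=1e-4)); q=r.x
    return q,r.fun
def getmask(c,name,near=None):
    r=masks_of(c,name)
    return r[0] if r else None
E
python3 - <<'E'
from h import *
import json
out={}
t=camera("top");s=camera("side")
for n in M:
    mt=masks_of(t,n);ms=masks_of(s,n)
    print(n,[(np.round(r["at"]),round(r["conf"],2),int(r["region"].sum())) for r in mt[:3]],[(np.round(r["at"]),round(r["conf"],2),int(r["region"].sum())) for r in ms[:3]])
    if mt:
        q,v=fit([t],[mt[0]["region"].astype(float)],n,yaws=[0] if "jar_c" in n or n in("press_weight","brush_pot") else None); print("  top",q.round(4),round(v,3))
        if ms:
            q2,v=fit([s],[ms[0]["region"].astype(float)],n,p0=q,yaws=[q[2]]);print("  side",q2.round(4),round(v,3))
            q2,v=fit([t,s],[mt[0]["region"].astype(float),ms[0]["region"].astype(float)],n,p0=q,yaws=[q[2]]);print("  both",q2.round(4),round(v,3))
E
```

```text
dark_stamp_centre [(array([318., 197.]), 0.58, 430)] [(array([280., 224.]), 0.63, 321)]
  top [ 0.5731 -0.1768  0.2409] 0.124
  side [ 0.5689 -0.1765  0.2918] 0.149
  both [ 0.5722 -0.1763  0.2724] 0.301
red_stamp_centre [(array([309., 253.]), 0.59, 426)] [(array([238., 247.]), 0.85, 375)]
  top [ 0.432  -0.1478 -0.0153] 0.163
  side [ 0.4301 -0.1477 -0.0429] 0.175
  both [ 0.4311 -0.1475 -0.0245] 0.355
yellow_jar_centre [(array([196., 244.]), 0.72, 270)] [(array([183., 180.]), 0.67, 293)]
  top [0.4465 0.146  0.2183] 0.126
  side [0.4447 0.1482 0.348 ] 0.089
  both [0.445  0.1468 0.2272] 0.25
black_jar_centre [(array([254., 254.]), 0.65, 244)] [(array([206., 210.]), 0.71, 306)]
  top [0.4271 0.0017 0.0956] 0.089
  side [0.4242 0.0016 0.1328] 0.071
  both [0.426  0.0021 0.0974] 0.213
book_centre [(array([182., 194.]), 0.87, 790), (array([348., 144.]), 0.61, 452)] [(array([210., 162.]), 0.91, 437)]
  top [0.5883 0.1801 0.2958] 0.048
  side [0.5852 0.1791 0.3229] 0.089
  both [0.5877 0.1799 0.3011] 0.156
stamp_tray [(array([111., 237.]), 0.8, 3402)] [(array([149., 152.]), 0.62, 1391)]

[... 255 characters left out ...]
29
  side [ 0.4603 -0.388  -0.0332] 0.066
  both [ 0.4629 -0.3881 -0.0231] 0.107
press_board [(array([256., 169.]), 0.93, 2425), (array([400., 237.]), 0.32, 2736)] [(array([262., 181.]), 0.9, 1294)]
  top [ 0.6591 -0.0034 -0.0915] 0.029
  side [ 0.6561 -0.0043 -0.0796] 0.058
  both [ 0.658  -0.0035 -0.09  ] 0.105
press_weight [(array([349., 143.]), 0.91, 433)] [(array([339., 214.]), 0.59, 359)]
  top [ 0.727  -0.2675 -0.0997] 0.074
  side [ 0.7239 -0.2682 -0.0303] 0.077
  both [ 0.7261 -0.2674  0.0176] 0.183
brush_pot [(array([148., 135.]), 0.64, 903)] [(array([220., 122.]), 0.68, 579)]
  top [0.7339 0.2739 0.3525] 0.145
  side [0.7317 0.2742 0.5128] 0.268
  both [0.7333 0.2741 0.403 ] 0.419
```

```bash
cat > g.py <<'E'
import numpy as np, sys
from bench import read_state
from scipy.spatial.transform import Rotation as R
# usage: go([(x,y,z,psi_deg)...]) psi = world angle of tool y axis, tool z down
def go(ts):
    s=read_state(); p=np.array(s["ee_pos"]); r=R.from_quat(s["eef_rot"])
    ya=r.as_matrix()[:,1]; print("t",round(s["time"],2),"pos",p.round(4),"psi",round(np.degrees(np.arctan2(ya[1],ya[0])),2),"w",round(s["width"],4),"F",np.round(s["ft_force"],1),"j7",round(s["joint_positions"][6],2))
    for x,y,z,psi in ts:
        a=np.radians(psi); Y=np.array([np.cos(a),np.sin(a),0]); Z=np.array([0,0,-1.]); X=np.cross(Y,Z)
        T=R.from_matrix(np.c_[X,Y,Z]); d=r.inv().apply(np.array([x,y,z])-p)*100; w=(r.inv()*T).as_rotvec()
        print([round(v,2) for v in d],[round(v,3) for v in w])
if __name__=="__main__":
    go([tuple(float(v) for v in a.split(",")) for a in sys.argv[1:]])
E
python3 g.py .45,.3,.22,85 .572,-.1763,.2,105.6 .572,-.1763,.05,105.6
```

```text
t 2.2 pos [0.1684 0.6019 0.2226] psi 74.37 w 0.0871 F [ 0.5 -0.4 -0.8] j7 -0.09
[np.float64(-35.26), np.float64(-21.49), np.float64(0.25)] [np.float64(0.0), np.float64(-0.0), np.float64(-0.186)]
[np.float64(-59.84), np.float64(-64.07), np.float64(2.25)] [np.float64(0.0), np.float64(-0.0), np.float64(-0.545)]
[np.float64(-59.84), np.float64(-64.07), np.float64(17.25)] [np.float64(0.0), np.float64(-0.0), np.float64(-0.545)]
```

Request:
play_rows --moves '[[[-12, -7, 0.2], [0, 0, -0.06], 8.7], [[-24, -14, 0.2], [0, 0, -0.12], 8.7], [[-35.3, -21.5, 0.2], [0, 0, -0.186], 8.7], [[-35.3, -21.5, 0.2], [0, 0, -0.186], 8.7], [[-35.3, -21.5, 0.2], [0, 0, -0.186], 8.7], [[-35.3, -21.5, 0.2], [0, 0, -0.186], 8.7], [[-35.3, -21.5, 0.2], [0, 0, -0.186], 8.7], [[-40, -32, 1], [0, 0, -0.3], 8.7]]'

```text
time: 3.2
ee_pos: [0.4606, 0.238, 0.2162]
eef_rot: [-0.015, 1.0, 0.0, 0.0]
ft_force: [0.6, -0.5, -0.1]
width: 0.0875
```

```bash
python3 g.py .572,-.1763,.15,105.6 .572,-.1763,.05,105.6
```

```text
t 3.2 pos [0.4606 0.238  0.2162] psi 91.77 w 0.0875 F [ 0.6 -0.5 -0.1] j7 1.05
[np.float64(-9.85), np.float64(-41.76), np.float64(6.61)] [np.float64(0.0), np.float64(0.001), np.float64(-0.241)]
[np.float64(-9.84), np.float64(-41.77), np.float64(16.61)] [np.float64(0.0), np.float64(0.001), np.float64(-0.241)]
```

Request:
play_rows --moves '[[[-9.4, -40, 6.6], [0, 0, -0.24], 6], [[-9.4, -40, 6.6], [0, 0, -0.24], 6], [[-9.4, -40, 6.6], [0, 0, -0.24], 6], [[-9.4, -40, 6.6], [0, 0, -0.24], 6], [[-9.4, -40, 6.6], [0, 0, -0.24], 6], [[-9.4, -40, 6.6], [0, 0, -0.24], 6], [[-9.4, -40, 6.6], [0, 0, -0.24], 6], [[-9.4, -40, 6.6], [0, 0, -0.24], 6]]'

```text
time: 4.2
ee_pos: [0.5638, -0.1637, 0.1496]
eef_rot: [-0.13, 0.991, -0.001, -0.001]
ft_force: [-0.4, -0.2, -0.1]
width: 0.0602
```

```bash
python3 g.py .572,-.1763,.05,105.6 .572,-.1763,.006,105.6
```

```text
t 4.2 pos [ 0.5638 -0.1637  0.1496] psi 104.97 w 0.0602 F [-0.4 -0.2 -0.1] j7 2.17
[np.float64(-0.48), np.float64(-1.41), np.float64(9.96)] [np.float64(-0.002), np.float64(-0.002), np.float64(-0.011)]
[np.float64(-0.49), np.float64(-1.4), np.float64(14.36)] [np.float64(-0.002), np.float64(-0.002), np.float64(-0.011)]
```

Request:
play_rows --moves '[[[-0.5, -1.4, 5], [0, 0, -0.011], 6], [[-0.5, -1.4, 10], [0, 0, -0.011], 6], [[-0.5, -1.4, 12.5], [0, 0, -0.011], 6], [[-0.5, -1.4, 14.4], [0, 0, -0.011], 6], [[-0.5, -1.4, 14.4], [0, 0, -0.011], 6], [[-0.5, -1.4, 14.4], [0, 0, -0.011], 6]]'

```text
time: 4.95
ee_pos: [0.5739, -0.1714, 0.0074]
eef_rot: [-0.139, 0.99, -0.0, 0.001]
ft_force: [1.6, -0.2, 0.3]
width: 0.0602
```

```bash
python3 g.py .572,-.1763,.006,105.6;python3 - <<'E'
from h import *
t=camera("top");cv2.imwrite("pics/a1.png",cv2.resize(t["frame"][130:260,240:400,::-1],None,fx=4,fy=4))
E
```

```text
t 4.95 pos [ 0.5739 -0.1714  0.0074] psi 105.96 w 0.0602 F [ 1.6 -0.2  0.3] j7 2.28
[np.float64(0.32), np.float64(-0.42), np.float64(0.14)] [np.float64(-0.001), np.float64(0.002), np.float64(0.006)]
```

View pics/a1.png

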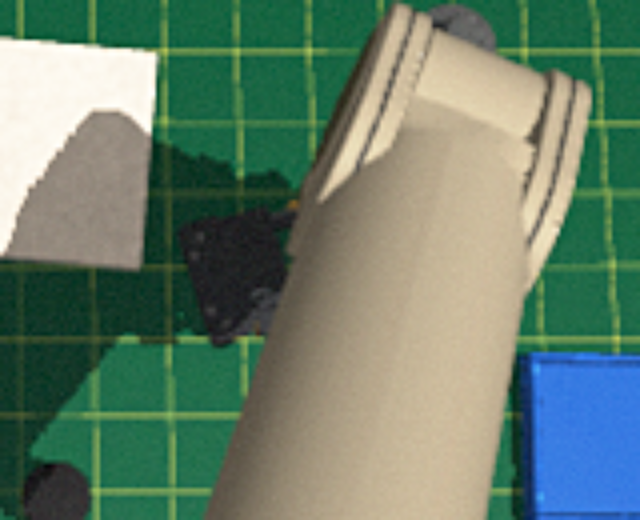

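The arm's forearm covers the stamp in this view, and only the gripper body at about (300,195) full-frame is visible. I'll correct 3–4 mm and close.

Request:
play_rows --moves '[[[0.3, -0.4, 0.1], [0, 0, 0.006], 6], [[0.3, -0.4, 0.1], [0, 0, 0.006], 6], [[0.3, -0.4, 0.1], [0, 0, 0.006], 2], [[0.3, -0.4, 0.1], [0, 0, 0.006], 2], [[0.3, -0.4, 0.1], [0, 0, 0.006], 2], [[0.3, -0.4, 0.1], [0, 0, 0.006], 2], [[0.3, -0.4, 0.1], [0, 0, 0.006], 2]]' --grip_force 20

```text
time: 5.88
ee_pos: [0.5712, -0.176, 0.0052]
eef_rot: [-0.136, 0.991, 0.0, -0.0]
ft_force: [0.1, 0.4, -0.4]
width: 0.0282
```

```bash
python3 g.py .572,-.1763,.15,105.6
```

```text
t 5.88 pos [ 0.5712 -0.176   0.0052] psi 105.6 w 0.0282 F [ 0.1  0.4 -0.4] j7 2.28
[np.float64(-0.07), np.float64(-0.05), np.float64(-14.48)] [np.float64(0.0), np.float64(0.0), np.float64(-0.0)]
```

Request:
play_rows --moves '[[[0, 0, -5], [0, 0, 0], 2], [[0, 0, -10], [0, 0, 0], 2], [[0, 0, -14.5], [0, 0, 0], 2], [[0, 0, -14.5], [0, 0, 0], 2], [[0, 0, -14.5], [0, 0, 0], 2]]'

```text
time: 6.5
ee_pos: [0.5707, -0.1757, 0.1492]
eef_rot: [-0.136, 0.991, 0.0, -0.001]
ft_force: [-0.5, 0.0, -2.1]
width: 0.0283
```

```bash
python3 g.py .4708,.3956,.15,91.8
python3 - <<'E'
from h import *
t=camera("side");cv2.imwrite("pics/a2.png",cv2.resize(t["frame"][:,:,::-1],None,fx=1.5,fy=1.5))
E
```

```text
t 6.5 pos [ 0.5707 -0.1757  0.1492] psi 105.61 w 0.0283 F [-0.5  0.  -2.1] j7 2.21
[np.float64(-5.75), np.float64(57.71), np.float64(-0.04)] [np.float64(0.001), np.float64(-0.001), np.float64(0.241)]
```

View pics/a2.png

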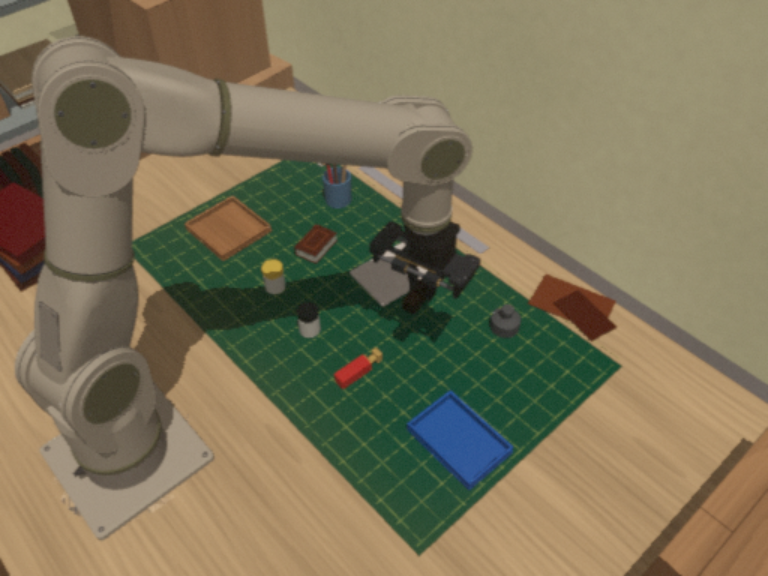

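The dark stamp is in the fingers, at about (420,295) in the enlarged view, and has left the mat. Carrying it to the tray.

Request:
play_rows --moves '[[[-0.5, 4, 0], [0, 0, 0], 2], [[-1, 10, 0], [0, 0, 0.03], 2], [[-1.6, 16, 0], [0, 0, 0.06], 2], [[-2.3, 22, 0], [0, 0, 0.09], 2], [[-2.9, 28, 0], [0, 0, 0.12], 2], [[-3.5, 34, 0], [0, 0, 0.15], 2], [[-4.1, 40, 0], [0, 0, 0.18], 2], [[-4.7, 45, 0], [0, 0, 0.2], 2]]'

```text
time: 7.55
ee_pos: [0.4938, 0.2721, 0.1485]
eef_rot: [-0.036, 0.999, -0.0, -0.001]
ft_force: [0.8, -0.6, -1.3]
width: 0.0282
```

Request:
play_rows --moves '[[[-0.5, 5, 0], [0, 0, 0.02], 2], [[-1, 10, 0], [0, 0, 0.03], 2], [[-1.2, 12.7, 0], [0, 0, 0.041], 2], [[-1.2, 12.7, 0], [0, 0, 0.041], 2], [[-1.2, 12.7, 0], [0, 0, 0.041], 2], [[-1.2, 12.7, 0], [0, 0, 0.041], 2]]'

```text
time: 8.3
ee_pos: [0.4987, 0.396, 0.1499]
eef_rot: [-0.015, 1.0, -0.0, -0.0]
ft_force: [0.2, -0.0, -1.4]
width: 0.0281
```

```bash
python3 g.py .4708,.3956,.06,91.8 .4708,.3956,.012,91.8
```

```text
t 8.3 pos [0.4987 0.396  0.1499] psi 91.69 w 0.0281 F [ 0.2 -0.  -1.4] j7 0.93
[np.float64(2.78), np.float64(0.05), np.float64(8.99)] [np.float64(-0.001), np.float64(-0.0), np.float64(-0.002)]
[np.float64(2.78), np.float64(0.05), np.float64(13.79)] [np.float64(-0.001), np.float64(-0.0), np.float64(-0.002)]
```

Request:
play_rows --moves '[[[2.8, 0, 2], [0, 0, 0], 2], [[2.8, 0, 6], [0, 0, 0], 2], [[2.8, 0, 9], [0, 0, 0], 2], [[2.8, 0, 9], [0, 0, 0], 2], [[2.8, 0, 9], [0, 0, 0], 2]]'

```text
time: 8.93
ee_pos: [0.4712, 0.3967, 0.0617]
eef_rot: [-0.015, 1.0, 0.001, 0.001]
ft_force: [-0.1, -0.2, -1.6]
width: 0.0282
```

```bash
python3 g.py .4708,.3956,.0105,91.8;python3 - <<'E'
from h import *
t=camera("top");cv2.imwrite("pics/a3.png",cv2.resize(t["frame"][180:300,50:210,::-1],None,fx=4,fy=4))
t=camera("side");cv2.imwrite("pics/a3s.png",cv2.resize(t["frame"][90:210,80:240,::-1],None,fx=4,fy=4))
E
```

```text
t 8.93 pos [0.4712 0.3967 0.0617] psi 91.74 w 0.0282 F [-0.1 -0.2 -1.6] j7 0.91
[np.float64(0.05), np.float64(-0.12), np.float64(5.12)] [np.float64(0.001), np.float64(0.001), np.float64(-0.001)]
```

View pics/a3.png

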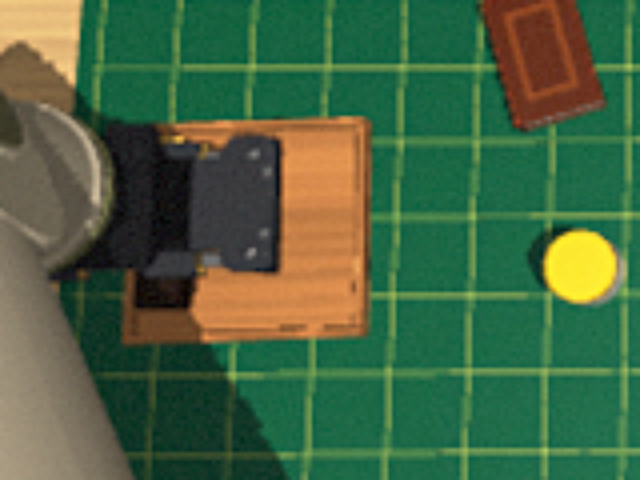

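View pics/a3s.png

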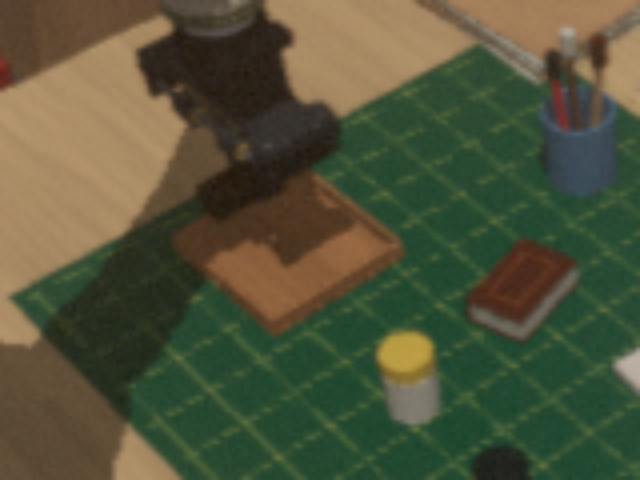

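The gripper is above the tray's left half, with the stamp lying along the tray's x. The tray spans x 120–370 in the enlarged view. Lowering.

Request:
play_rows --moves '[[[0, -0.1, 2], [0, 0, 0], 2], [[0, -0.1, 3.5], [0, 0, 0], 2], [[0, -0.1, 4.7], [0, 0, 0], 2], [[0, -0.1, 5.1], [0, 0, 0], 2], [[0, -0.1, 5.1], [0, 0, 0], 2], [[0, -0.1, 5.1], [0, 0, 0], 2]]'

```text
time: 9.78
ee_pos: [0.4703, 0.3956, 0.0096]
eef_rot: [-0.016, 1.0, -0.0, -0.0]
ft_force: [-3.5, -2.4, 7.4]
width: 0.0277
```

```bash
python3 g.py .4708,.3956,.0105,91.8
```

```text
t 9.78 pos [0.4703 0.3956 0.0096] psi 91.78 w 0.0277 F [-3.5 -2.4  7.4] j7 0.92
[np.float64(-0.05), np.float64(-0.0), np.float64(-0.09)] [np.float64(-0.0), np.float64(-0.0), np.float64(-0.0)]
```

Contact with the floor (7 N). Opening to 4 cm and rising.

Request:
play_rows --moves '[[[0, 0, 0], [0, 0, 0], 4], [[0, 0, 0], [0, 0, 0], 4], [[0, 0, 0], [0, 0, 0], 4], [[0, 0, -3], [0, 0, 0], 4], [[0, 0, -7], [0, 0, 0], 4], [[0, 0, -13], [0, 0, 0], 4], [[0, -6, -14], [0, 0, 0], 4], [[0, -12, -14], [0, 0, 0], 4]]'

```text
time: 10.78
ee_pos: [0.4747, 0.2749, 0.1506]
eef_rot: [-0.016, 1.0, 0.001, 0.001]
ft_force: [-0.1, -0.8, 0.2]
width: 0.0403
```

```bash
python3 g.py .431,-.1475,.15,88.6;python3 - <<'E'
from h import *
t=camera("top");cv2.imwrite("pics/a4.png",cv2.resize(t["frame"][180:300,50:210,::-1],None,fx=4,fy=4))
E
```

```text
t 10.78 pos [0.4747 0.2749 0.1506] psi 91.85 w 0.0403 F [-0.1 -0.8  0.2] j7 1.05
[np.float64(5.73), np.float64(-42.08), np.float64(-0.03)] [np.float64(0.002), np.float64(0.002), np.float64(0.057)]
```

View pics/a4.png

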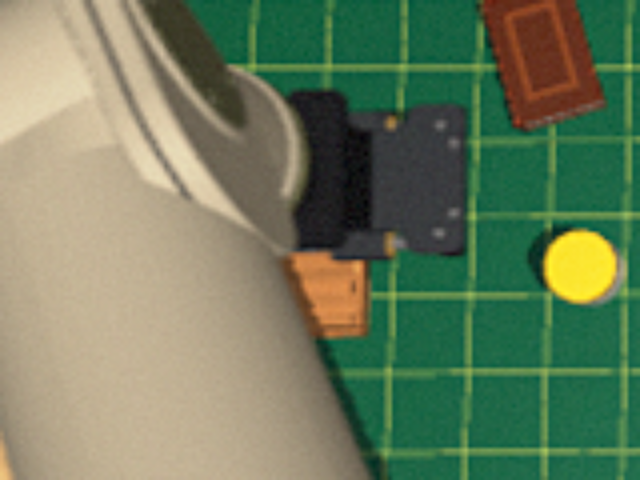

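The arm hides the tray here, so I'll check it from the red stamp.

Request:
play_rows --moves '[[[0.8, -6, 0], [0, 0, 0.01], 5], [[1.6, -12, 0], [0, 0, 0.02], 6], [[2.5, -18, 0], [0, 0, 0.03], 6], [[3.3, -24, 0], [0, 0, 0.04], 6], [[4.1, -30, 0], [0, 0, 0.05], 6], [[4.9, -36, 0], [0, 0, 0.057], 6], [[5.7, -42.1, 0], [0, 0, 0.057], 6], [[5.7, -42.1, 0], [0, 0, 0.057], 6]]'

```text
time: 11.82
ee_pos: [0.4293, -0.1513, 0.1495]
eef_rot: [0.017, 1.0, -0.0, 0.0]
ft_force: [-0.4, 1.0, -0.6]
width: 0.06
```

Request:
play_rows --moves '[[[0, 0, 0], [0, 0, 0], 6], [[0, 0, 0], [0, 0, 0], 6]]'

```text
time: 12.08
ee_pos: [0.4305, -0.1456, 0.1491]
eef_rot: [0.012, 1.0, 0.0, -0.0]
ft_force: [-0.6, -0.5, -0.8]
width: 0.06
```

```bash
python3 - <<'E'
from h import *
t=camera("top");cv2.imwrite("pics/a5.png",cv2.resize(t["frame"][:,:,::-1],None,fx=1.5,fy=1.5))
r=masks_of(t,"red_stamp_centre"); print([(x["conf"],x["region"].sum(),x["at"]) for x in r])
r=masks_of(t,"dark_stamp_centre"); print([(x["conf"],x["region"].sum(),x["at"]) for x in r])
E
python3 g.py .431,-.1475,.05,88.6 .431,-.1475,.005,88.6
```

```text
[(0.54, np.int64(162), [312.3, 265.2])]
[(0.57, np.int64(436), [101.1, 240.5]), (0.39, np.int64(239), [256.0, 252.9])]
t 12.22 pos [ 0.4304 -0.1459  0.1491] psi 88.62 w 0.0601 F [-0.  -0.2  0. ] j7 1.77
[np.float64(-0.06), np.float64(-0.16), np.float64(9.91)] [np.float64(0.0), np.float64(-0.0), np.float64(0.0)]
[np.float64(-0.06), np.float64(-0.16), np.float64(14.41)] [np.float64(0.0), np.float64(-0.0), np.float64(0.0)]
```

View pics/a5.png

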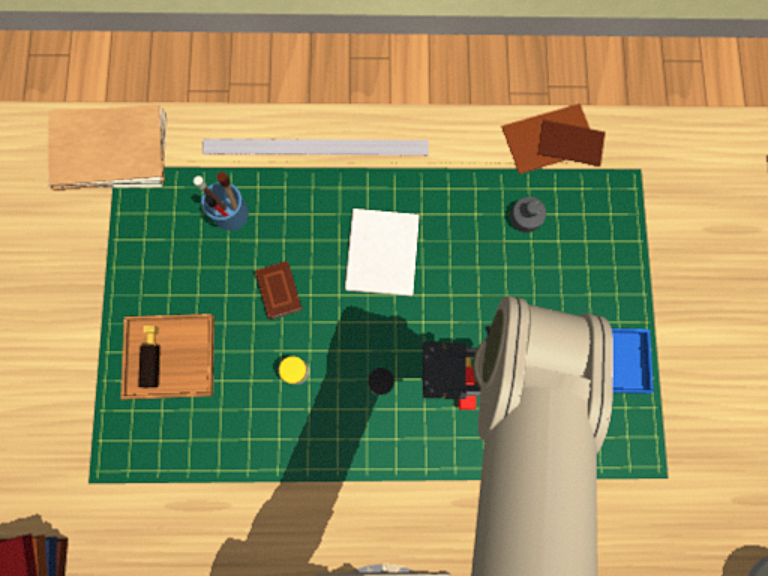

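The dark stamp lies flat in the left half of the tray, at about (149,357) enlarged. Now I'll pick up the red one.

Request:
play_rows --moves '[[[0, -0.15, 5], [0, 0, 0], 6], [[0, -0.15, 10], [0, 0, 0], 6], [[0, -0.15, 12.5], [0, 0, 0], 6], [[0, -0.15, 14.4], [0, 0, 0], 6], [[0, -0.15, 14.4], [0, 0, 0], 6], [[0, -0.15, 14.4], [0, 0, 0], 2], [[0, -0.15, 14.4], [0, 0, 0], 2], [[0, -0.15, 14.4], [0, 0, 0], 2]]'

```text
time: 13.22
ee_pos: [0.4307, -0.1483, 0.0058]
eef_rot: [0.013, 1.0, 0.0, 0.001]
ft_force: [-0.5, 0.3, 0.7]
width: 0.0378
```

Request:
play_rows --moves '[[[0, 0, 0], [0, 0, 0], 2], [[0, 0, 0], [0, 0, 0], 2]]'

```text
time: 13.48
ee_pos: [0.4304, -0.1482, 0.0054]
eef_rot: [0.013, 1.0, 0.0, 0.0]
ft_force: [-1.2, 0.7, 5.1]
width: 0.0281
```

```bash
python3 g.py .4727,.3356,.15,91.8
```

```text
t 13.47 pos [ 0.4304 -0.1482  0.0054] psi 88.53 w 0.0281 F [-1.2  0.7  5.1] j7 1.98
[np.float64(-2.99), np.float64(48.48), np.float64(-14.44)] [np.float64(0.0), np.float64(0.0), np.float64(-0.057)]
```

Request:
play_rows --moves '[[[0, 0, 0], [0, 0, 0], 2], [[0, 0, -5], [0, 0, 0], 2], [[0, 0, -10], [0, 0, 0], 2], [[0, 0, -14.4], [0, 0, 0], 2], [[0, 0, -14.4], [0, 0, 0], 2], [[-0.5, 6, -14.4], [0, 0, -0.01], 2], [[-0.9, 12, -14.4], [0, 0, -0.015], 2], [[-1.3, 18, -14.4], [0, 0, -0.02], 2]]'

```text
time: 14.48
ee_pos: [0.4471, 0.0329, 0.1481]
eef_rot: [0.003, 1.0, 0.0, -0.001]
ft_force: [1.7, -0.1, -1.7]
width: 0.028
```

Request:
play_rows --moves '[[[-0.3, 6, 0], [0, 0, -0.01], 2], [[-0.6, 12, 0], [0, 0, -0.015], 2], [[-0.9, 18, 0], [0, 0, -0.02], 2], [[-1.2, 24, 0], [0, 0, -0.03], 2], [[-1.2, 29, 0], [0, 0, -0.035], 2], [[-1.2, 29, 0], [0, 0, -0.035], 2], [[-1.2, 29, 0], [0, 0, -0.035], 2], [[-1.2, 29, 0], [0, 0, -0.035], 2]]'

```text
time: 15.48
ee_pos: [0.4618, 0.3197, 0.1487]
eef_rot: [-0.014, 1.0, -0.0, -0.0]
ft_force: [0.4, -0.9, -0.7]
width: 0.0278
```

```bash
python3 g.py .4727,.3356,.06,91.8 .4727,.3356,.012,91.8
```

```text
t 15.47 pos [0.4618 0.3197 0.1487] psi 91.55 w 0.0278 F [ 0.4 -0.9 -0.7] j7 0.97
[np.float64(-1.14), np.float64(1.57), np.float64(8.87)] [np.float64(-0.001), np.float64(-0.001), np.float64(-0.004)]
[np.float64(-1.14), np.float64(1.57), np.float64(13.67)] [np.float64(-0.001), np.float64(-0.001), np.float64(-0.004)]
```

Request:
play_rows --moves '[[[-1.1, 1.6, 2], [0, 0, -0.004], 2], [[-1.1, 1.6, 6], [0, 0, -0.004], 2], [[-1.1, 1.6, 8.9], [0, 0, -0.004], 2], [[-1.1, 1.6, 8.9], [0, 0, -0.004], 2], [[-1.1, 1.6, 8.9], [0, 0, -0.004], 2]]'

```text
time: 16.1
ee_pos: [0.4729, 0.3374, 0.0616]
eef_rot: [-0.016, 1.0, 0.001, 0.001]
ft_force: [-0.0, 0.2, -0.8]
width: 0.0279
```

```bash
python3 g.py .4727,.3356,.0105,91.8
```

```text
t 16.1 pos [0.4729 0.3374 0.0616] psi 91.85 w 0.0279 F [-0.   0.2 -0.8] j7 1.0
[np.float64(0.03), np.float64(-0.18), np.float64(5.11)] [np.float64(0.001), np.float64(0.001), np.float64(0.001)]
```

Request:
play_rows --moves '[[[0, -0.15, 2], [0, 0, 0], 2], [[0, -0.15, 3.5], [0, 0, 0], 2], [[0, -0.15, 4.7], [0, 0, 0], 2], [[0, -0.15, 5.1], [0, 0, 0], 2], [[0, -0.15, 5.1], [0, 0, 0], 2], [[0, -0.15, 5.1], [0, 0, 0], 2]]'

```text
time: 16.85
ee_pos: [0.4723, 0.3361, 0.0099]
eef_rot: [-0.017, 1.0, 0.0, 0.0]
ft_force: [-1.8, -1.4, 5.6]
width: 0.028
```

```bash
python3 g.py .4727,.3356,.0105,91.8
```

```text
t 16.85 pos [0.4723 0.3361 0.0099] psi 91.89 w 0.028 F [-1.8 -1.4  5.6] j7 1.02
[np.float64(-0.03), np.float64(-0.05), np.float64(-0.06)] [np.float64(0.0), np.float64(0.0), np.float64(0.002)]
```

Request:
play_rows --moves '[[[0, 0, 0], [0, 0, 0], 4], [[0, 0, 0], [0, 0, 0], 4], [[0, 0, 0], [0, 0, 0], 4], [[0, 0, -3], [0, 0, 0], 4], [[0, 0, -7], [0, 0, 0], 4], [[0, 0, -13], [0, 0, 0], 4], [[0, -5, -15], [0, 0, 0.17], 5], [[0, -10, -15], [0, 0, 0.34], 6]]'

```text
time: 17.85
ee_pos: [0.4764, 0.2356, 0.1613]
eef_rot: [0.155, 0.988, 0.001, 0.001]
ft_force: [1.3, -0.1, -0.6]
width: 0.0525
```

```bash
python3 g.py .445,.1468,.16,-1.3
```

```text
t 17.85 pos [0.4764 0.2356 0.1613] psi 72.16 w 0.0525 F [ 1.3 -0.1 -0.6] j7 0.78
[np.float64(0.27), np.float64(-9.41), np.float64(0.1)] [np.float64(0.004), np.float64(-0.0), np.float64(1.282)]
```

Request:
play_rows --moves '[[[0.1, -2, 0.1], [0, 0, 0.18], 8.7], [[0.1, -4, 0.1], [0, 0, 0.36], 8.7], [[0.1, -6, 0.1], [0, 0, 0.54], 8.7], [[0.2, -8, 0.1], [0, 0, 0.72], 8.7], [[0.3, -9.4, 0.1], [0, 0, 0.9], 8.7], [[0.3, -9.4, 0.1], [0, 0, 1.08], 8.7], [[0.3, -9.4, 0.1], [0, 0, 1.26], 8.7], [[0.3, -9.4, 0.1], [0, 0, 1.28], 8.7]]'

```text
time: 18.85
ee_pos: [0.4442, 0.1473, 0.1583]
eef_rot: [0.713, 0.701, 0.0, -0.0]
ft_force: [-0.3, 0.2, -0.7]
width: 0.0869
```

Request:
play_rows --moves '[[[0, 0, 0], [0, 0, 0], 8.7], [[0, 0, 0], [0, 0, 0], 8.7]]'

```text
time: 19.1
ee_pos: [0.4441, 0.1474, 0.1582]
eef_rot: [0.712, 0.702, 0.0, -0.0]
ft_force: [0.7, 0.2, 0.6]
width: 0.0868
```

```bash
python3 g.py .445,.1468,.09,-1.3 .445,.1468,.025,-1.3;python3 - <<'E'
from h import *
t=camera("top");cv2.imwrite("pics/a6.png",cv2.resize(t["frame"][:,:,::-1],None,fx=1.5,fy=1.5))
t=camera("side");cv2.imwrite("pics/a6s.png",cv2.resize(t["frame"][90:240,80:280,::-1],None,fx=4,fy=4))
E
```

```text
t 19.1 pos [0.4441 0.1474 0.1582] psi -0.78 w 0.0868 F [0.7 0.2 0.6] j7 -0.42
[np.float64(-0.06), np.float64(0.09), np.float64(6.82)] [np.float64(-0.0), np.float64(-0.0), np.float64(0.009)]
[np.float64(-0.06), np.float64(0.09), np.float64(13.32)] [np.float64(-0.0), np.float64(-0.0), np.float64(0.009)]
```

View pics/a6.png

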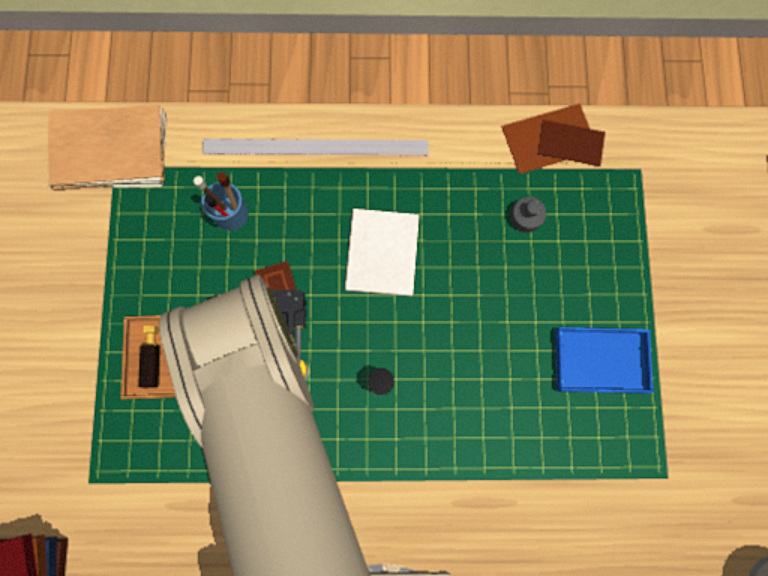

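View pics/a6s.png

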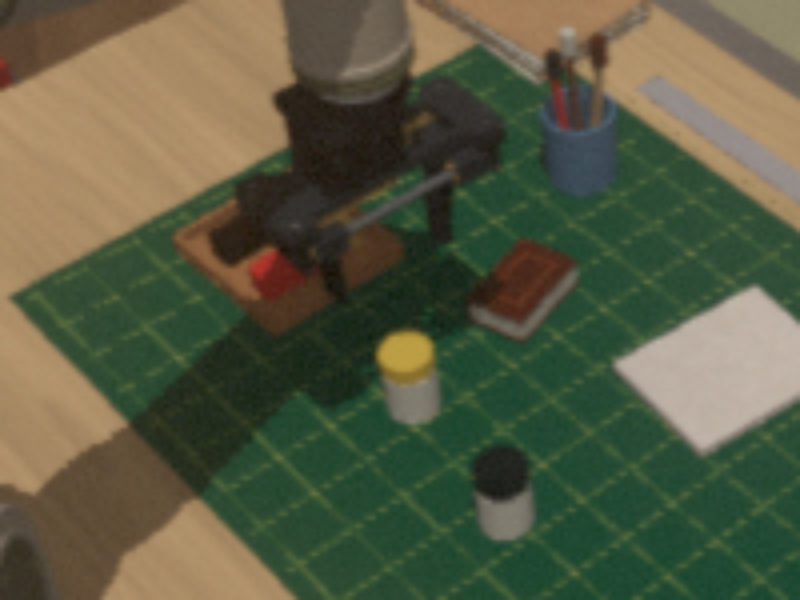

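Both stamps are in the tray. The gripper straddles the yellow jar, whose lid is at (405,357) in the enlarged side view. Descending.

Request:
play_rows --moves '[[[-0.1, 0.1, 4], [0, 0, 0.009], 8.7], [[-0.1, 0.1, 7], [0, 0, 0.009], 8.7], [[-0.1, 0.1, 10], [0, 0, 0.009], 8.7], [[-0.1, 0.1, 12], [0, 0, 0.009], 8.7], [[-0.1, 0.1, 13.3], [0, 0, 0.009], 8.7], [[-0.1, 0.1, 13.3], [0, 0, 0.009], 8.7], [[-0.1, 0.1, 13.3], [0, 0, 0.009], 6], [[-0.1, 0.1, 13.3], [0, 0, 0.009], 5.2]]' --grip_force 12

```text
time: 20.2
ee_pos: [0.4456, 0.1467, 0.0259]
eef_rot: [0.716, 0.698, 0.001, 0.0]
ft_force: [-0.5, 0.0, 0.8]
width: 0.0744
```

Request:
play_rows --moves '[[[0, 0, 0], [0, 0, 0], 4.6], [[0, 0, 0], [0, 0, 0], 4], [[0, 0, 0], [0, 0, 0], 3.8], [[0, 0, 0], [0, 0, 0], 3.8], [[0, 0, 0], [0, 0, 0], 3.8]]'

```text
time: 20.82
ee_pos: [0.4451, 0.1464, 0.0252]
eef_rot: [0.716, 0.698, -0.0, -0.0]
ft_force: [0.1, -1.1, 2.4]
width: 0.0437
```

```bash
python3 g.py .445,.1468,.025,-1.3
```

```text
t 20.82 pos [0.4451 0.1464 0.0252] psi -1.43 w 0.0437 F [ 0.1 -1.1  2.4] j7 -0.32
[np.float64(0.04), np.float64(-0.01), np.float64(0.02)] [np.float64(-0.0), np.float64(-0.0), np.float64(-0.002)]
```

Request:
play_rows --moves '[[[0, 0, 0], [0, 0, 0], 3.8], [[0, 0, -1], [0, 0, 0], 3.8], [[0, 0, -4], [0, 0, 0], 3.8], [[0, 0, -8], [0, 0, 0], 3.8], [[0, 0, -12], [0, 0, 0], 3.8], [[0, 0, -13.5], [0, 0, 0], 3.8], [[0, 0, -13.5], [0, 0, 0], 3.8]]' --grip_force 20

```text
time: 21.7
ee_pos: [0.4454, 0.1466, 0.1607]
eef_rot: [0.716, 0.698, 0.001, -0.0]
ft_force: [-0.0, -0.5, -0.9]
width: 0.0436
```

```bash
python3 g.py .462,-.425,.16,-1.3;python3 - <<'E'
from h import *
t=camera("side");cv2.imwrite("pics/a7s.png",cv2.resize(t["frame"][90:240,80:280,::-1],None,fx=4,fy=4))
E
```

```text
t 21.7 pos [0.4454 0.1466 0.1607] psi -1.43 w 0.0436 F [-0.  -0.5 -0.9] j7 -0.43
[np.float64(-57.1), np.float64(3.08), np.float64(0.0)] [np.float64(0.001), np.float64(-0.001), np.float64(-0.002)]
```

View pics/a7s.png

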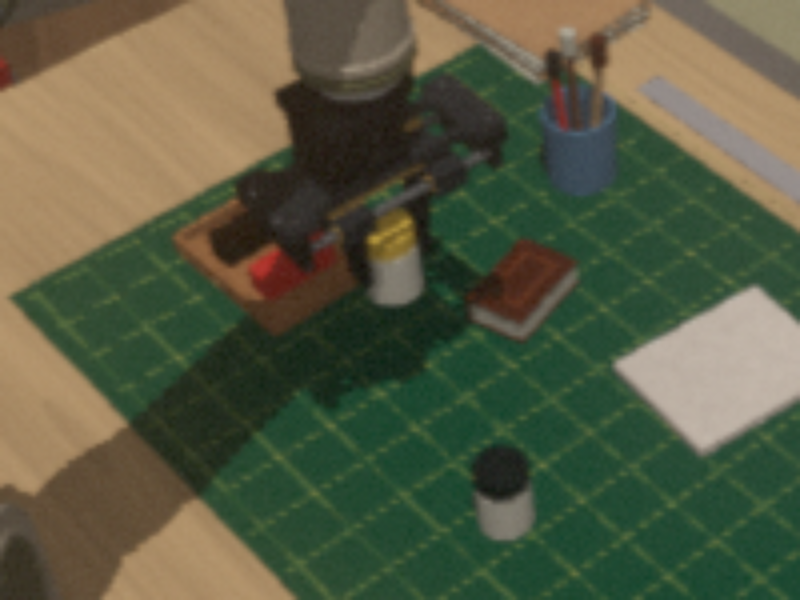

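The jar is held upright, with its lid at (390,235). Carrying it to the bin at a moderate pace.

Request:
play_rows --moves '[[[-3, 0.2, 0], [0, 0, 0], 3.8], [[-8, 0.5, 0], [0, 0, 0], 3.8], [[-13, 0.7, 0], [0, 0, 0], 3.8], [[-18, 1, 0], [0, 0, 0], 3.8], [[-23, 1.3, 0], [0, 0, 0], 3.8], [[-28, 1.5, 0], [0, 0, 0], 3.8], [[-33, 1.8, 0], [0, 0, 0], 3.8], [[-38, 2, 0], [0, 0, 0], 3.8]]'

```text
time: 22.75
ee_pos: [0.4548, -0.2353, 0.1588]
eef_rot: [0.716, 0.698, -0.001, -0.001]
ft_force: [1.2, 0.2, -1.0]
width: 0.0439
```

Request:
play_rows --moves '[[[-5, 0.3, 0], [0, 0, 0], 3.8], [[-10, 0.6, 0], [0, 0, 0], 3.8], [[-15, 0.9, 0], [0, 0, 0], 3.8], [[-18, 1.1, 0], [0, 0, 0], 3.8], [[-18, 1.1, 0], [0, 0, 0], 3.8], [[-18, 1.1, 0], [0, 0, 0], 3.8], [[-18, 1.1, 0], [0, 0, 0], 3.8], [[-18, 1.1, 0], [0, 0, 0], 3.8]]'

```text
time: 23.75
ee_pos: [0.4626, -0.4133, 0.1601]
eef_rot: [0.715, 0.699, 0.0, -0.0]
ft_force: [0.7, -0.1, -1.2]
width: 0.0436
```

```bash
python3 g.py .462,-.425,.07,-1.3
```

```text
t 23.75 pos [ 0.4626 -0.4133  0.1601] psi -1.36 w 0.0436 F [ 0.7 -0.1 -1.2] j7 0.93
[np.float64(-1.18), np.float64(-0.03), np.float64(9.01)] [np.float64(0.0), np.float64(-0.001), np.float64(-0.001)]
```

Request:
play_rows --moves '[[[-1.2, 0, 1.5], [0, 0, 0], 3.8], [[-1.2, 0, 4.5], [0, 0, 0], 3.8], [[-1.2, 0, 7.5], [0, 0, 0], 3.8], [[-1.2, 0, 9], [0, 0, 0], 3.8], [[-1.2, 0, 9], [0, 0, 0], 3.8], [[-1.2, 0, 9], [0, 0, 0], 3.8]]'

```text
time: 24.5
ee_pos: [0.4621, -0.427, 0.0711]
eef_rot: [0.716, 0.698, 0.0, 0.001]
ft_force: [-0.6, 0.6, -0.3]
width: 0.0439
```

```bash
python3 g.py .462,-.425,.0305,-1.3
python3 - <<'E'
from h import *
t=camera("side");cv2.imwrite("pics/a8s.png",cv2.resize(t["frame"][210:340,230:390,::-1],None,fx=4,fy=4))
E
```

```text
t 24.5 pos [ 0.4621 -0.427   0.0711] psi -1.44 w 0.0439 F [-0.6  0.6 -0.3] j7 1.0
[np.float64(0.2), np.float64(-0.02), np.float64(4.06)] [np.float64(0.001), np.float64(0.001), np.float64(-0.003)]
```

View pics/a8s.png

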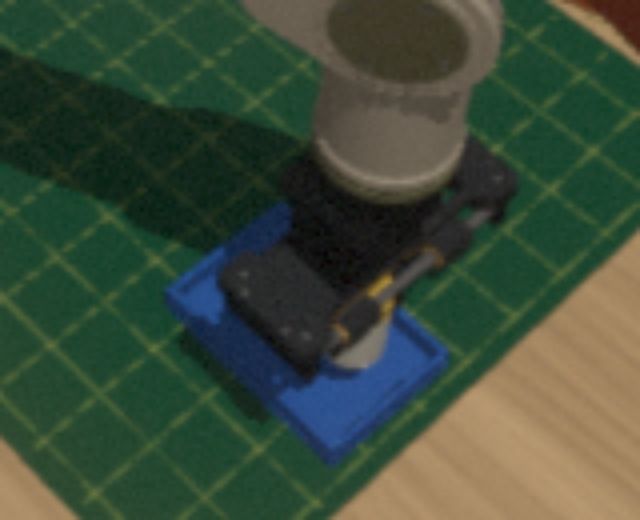

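The jar hangs upright over the bin's far end, with its foot at (360,360). Lowering slowly.

Request:
play_rows --moves '[[[0.1, 0, 1.5], [0, 0, 0], 3.8], [[0.1, 0, 2.7], [0, 0, 0], 3.8], [[0.1, 0, 3.5], [0, 0, 0], 3.8], [[0.1, 0, 3.9], [0, 0, 0], 3.8], [[0.1, 0, 4.05], [0, 0, 0], 3.8], [[0.1, 0, 4.05], [0, 0, 0], 3.8]]'

```text
time: 25.3
ee_pos: [0.4618, -0.4254, 0.0303]
eef_rot: [0.716, 0.698, 0.0, -0.0]
ft_force: [-2.6, 2.8, 6.1]
width: 0.0436
```

```bash
python3 g.py .462,-.425,.0305,-1.3
```

```text
t 25.3 pos [ 0.4618 -0.4254  0.0303] psi -1.45 w 0.0436 F [-2.6  2.8  6.1] j7 1.03
[np.float64(0.04), np.float64(0.02), np.float64(-0.02)] [np.float64(0.0), np.float64(-0.0), np.float64(-0.003)]
```

Request:
play_rows --moves '[[[0, 0, 0], [0, 0, 0], 5], [[0, 0, 0], [0, 0, 0], 6], [[0, 0, 0], [0, 0, 0], 7.5], [[0, 0, -1.5], [0, 0, 0], 7.5], [[0, 0, -5], [0, 0, 0], 7.5], [[0, 0, -9], [0, 0, 0], 7.5], [[0, 0, -13], [0, 0, 0], 8.7], [[0, 0, -13], [0, 0, 0], 8.7]]'

```text
time: 26.3
ee_pos: [0.4628, -0.4269, 0.1638]
eef_rot: [0.716, 0.698, 0.001, 0.003]
ft_force: [-0.1, -0.6, -0.9]
width: 0.0849
```

```bash
python3 g.py .426,.0021,.16,-1.3
```

```text
t 26.3 pos [ 0.4628 -0.4269  0.1638] psi -1.45 w 0.0849 F [-0.1 -0.6 -0.9] j7 0.95
[np.float64(42.79), np.float64(-4.77), np.float64(0.22)] [np.float64(0.005), np.float64(0.003), np.float64(-0.003)]
```

Request:
play_rows --moves '[[[5, -0.5, 0], [0, 0, 0], 8.7], [[11, -1.2, 0], [0, 0, 0], 8.7], [[17, -1.9, 0], [0, 0, 0], 8.7], [[23, -2.6, 0], [0, 0, 0], 8.7], [[29, -3.2, 0], [0, 0, 0], 8.7], [[35, -3.9, 0], [0, 0, 0], 8.7], [[41, -4.6, 0], [0, 0, 0], 8.7], [[42.5, -4.8, 0], [0, 0, 0], 8.7]]'

```text
time: 27.3
ee_pos: [0.4237, 0.0041, 0.1596]
eef_rot: [0.714, 0.7, 0.0, -0.0]
ft_force: [-0.0, -0.4, -0.9]
width: 0.0871
```

Request:
play_rows --moves '[[[0, 0, 0], [0, 0, 0], 8.7], [[0, 0, 0], [0, 0, 0], 8.7]]'

```text
time: 27.55
ee_pos: [0.4246, -0.0009, 0.1596]
eef_rot: [0.717, 0.697, -0.0, 0.0]
ft_force: [-0.7, -0.0, 0.5]
width: 0.0872
```

```bash
python3 g.py .426,.0021,.025,-1.3;python3 - <<'E'
from h import *
t=camera("top");cv2.imwrite("pics/a9.png",cv2.resize(t["frame"][:,:,::-1],None,fx=1.5,fy=1.5))
for n,z in(("red_stamp_centre",.005),("dark_stamp_centre",.005),("yellow_jar_centre",.005)):
    r=masks_of(t,n)
    for x in r[:2]:
        print(n,x["conf"],x["region"].sum(),x["at"],fit([t],[x["region"].astype(float)],n,z=z))
E
```

```text
t 27.55 pos [ 0.4246 -0.0009  0.1596] psi -1.58 w 0.0872 F [-0.7 -0.   0.5] j7 -0.22
[np.float64(0.31), np.float64(0.13), np.float64(13.46)] [np.float64(-0.0), np.float64(0.0), np.float64(-0.005)]
red_stamp_centre 0.77 456 [122.6, 237.5] (array([0.47346829, 0.33486882, 0.053248  ]), np.float64(0.1849329205366357))
dark_stamp_centre 0.8 525 [98.8, 236.3] (array([0.47238037, 0.39512409, 0.04052662]), np.float64(0.13945098039215686))
yellow_jar_centre 0.82 344 [419.3, 236.6] (array([ 0.46362043, -0.42387514,  0.11474056]), np.float64(0.21643866849065208))
```

View pics/a9.png

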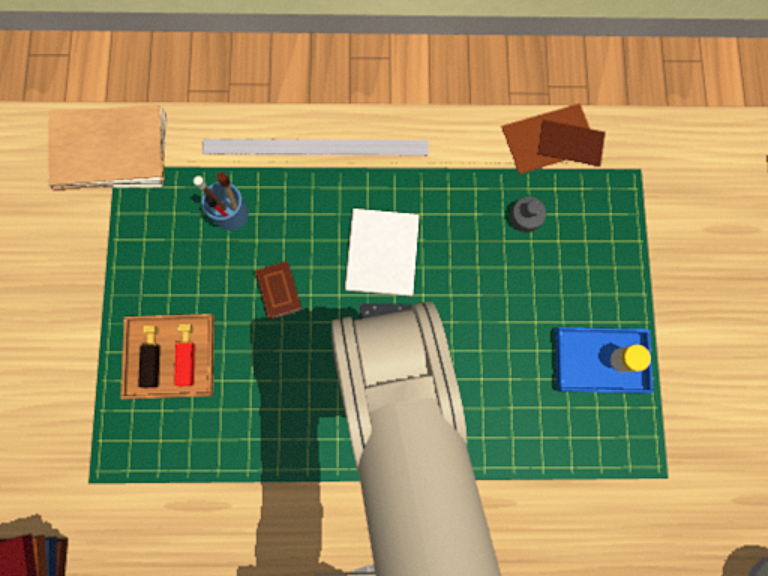

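Both stamps are flat in the tray, at (149,357) and (184,356). The yellow jar stands in the bin at (636,357). Now the black jar.

Request:
play_rows --moves '[[[0.3, 0.1, 4], [0, 0, 0], 8.7], [[0.3, 0.1, 7], [0, 0, 0], 8.7], [[0.3, 0.1, 10], [0, 0, 0], 8.7], [[0.3, 0.1, 12], [0, 0, 0], 8.7], [[0.3, 0.1, 13.45], [0, 0, 0], 8.7], [[0.3, 0.1, 13.45], [0, 0, 0], 8.7], [[0.3, 0.1, 13.45], [0, 0, 0], 6], [[0.3, 0.1, 13.45], [0, 0, 0], 5.2]]' --grip_force 12

```text
time: 28.75
ee_pos: [0.4261, 0.0039, 0.0258]
eef_rot: [0.716, 0.698, 0.001, 0.0]
ft_force: [0.3, 0.2, 0.3]
width: 0.0744
```

Request:
play_rows --moves '[[[0, 0, 0], [0, 0, 0], 4.6], [[0, 0, 0], [0, 0, 0], 4], [[0, 0, 0], [0, 0, 0], 3.8], [[0, 0, 0], [0, 0, 0], 3.8], [[0, 0, 0], [0, 0, 0], 3.8]]'

```text
time: 29.38
ee_pos: [0.4255, 0.0038, 0.0252]
eef_rot: [0.716, 0.698, 0.0, -0.0]
ft_force: [-2.4, 0.3, 3.4]
width: 0.0442
```

```bash
python3 g.py .4638,-.351,.16,-1.3
```

```text
t 29.38 pos [0.4255 0.0038 0.0252] psi -1.43 w 0.0442 F [-2.4  0.3  3.4] j7 -0.0
[np.float64(-35.37), np.float64(4.71), np.float64(-13.48)] [np.float64(-0.0), np.float64(-0.0), np.float64(-0.002)]
```

Request:
play_rows --moves '[[[0, 0, 0], [0, 0, 0], 3.8], [[0, 0, -1], [0, 0, 0], 3.8], [[0, 0, -4], [0, 0, 0], 3.8], [[0, 0, -8], [0, 0, 0], 3.8], [[0, 0, -12], [0, 0, 0], 3.8], [[0, 0, -13.5], [0, 0, 0], 3.8], [[-3, 0.4, -13.5], [0, 0, 0], 3.8], [[-8, 1.1, -13.5], [0, 0, 0], 3.8]]' --grip_force 20

```text
time: 30.38
ee_pos: [0.4344, -0.0762, 0.1598]
eef_rot: [0.715, 0.699, 0.0, -0.0]
ft_force: [1.2, -0.8, -1.0]
width: 0.0432
```

Request:
play_rows --moves '[[[-5, 0.6, 0], [0, 0, 0], 3.8], [[-10, 1.3, 0], [0, 0, 0], 3.8], [[-15, 2, 0], [0, 0, 0], 3.8], [[-20, 2.7, 0], [0, 0, 0], 3.8], [[-25, 3.4, 0], [0, 0, 0], 3.8], [[-27, 3.6, 0], [0, 0, 0], 3.8], [[-27, 3.6, 0], [0, 0, 0], 3.8], [[-27, 3.6, 0], [0, 0, 0], 3.8]]'

```text
time: 31.38
ee_pos: [0.4637, -0.3462, 0.1596]
eef_rot: [0.716, 0.698, -0.0, -0.001]
ft_force: [-0.1, -0.1, -1.3]
width: 0.0431
```

Request:
play_rows --moves '[[[0, 0, 0], [0, 0, 0], 3.8], [[0, 0, 0], [0, 0, 0], 3.8]]'

```text
time: 31.62
ee_pos: [0.4642, -0.3463, 0.1602]
eef_rot: [0.715, 0.699, 0.0, -0.0]
ft_force: [0.3, -0.6, -1.8]
width: 0.0433
```

```bash
python3 g.py .4638,-.351,.07,-1.3;python3 - <<'E'
from h import *
t=camera("side");cv2.imwrite("pics/b1s.png",cv2.resize(t["frame"][180:340,210:390,::-1],None,fx=3.5,fy=3.5))
E
```

```text
t 31.62 pos [ 0.4642 -0.3463  0.1602] psi -1.35 w 0.0433 F [ 0.3 -0.6 -1.8] j7 0.87
[np.float64(-0.48), np.float64(-0.04), np.float64(9.02)] [np.float64(0.0), np.float64(-0.001), np.float64(-0.001)]
```

View pics/b1s.png

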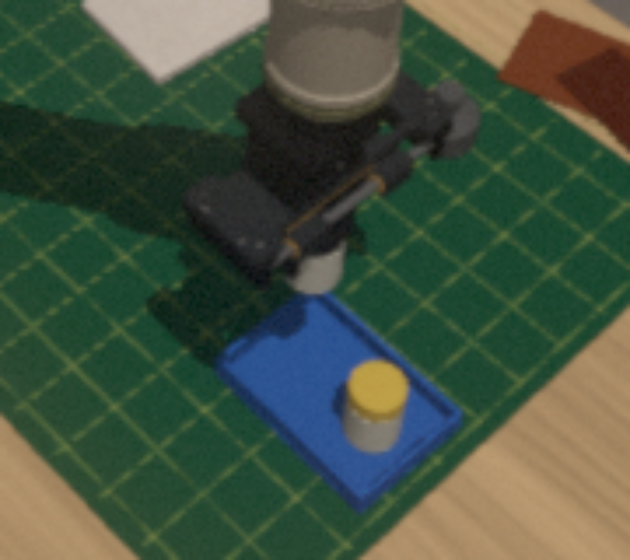

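The yellow jar stands upright in the bin, and the black jar is held upright above the free half.

Request:
play_rows --moves '[[[-0.4, 0, 1.5], [0, 0, 0], 3.8], [[-0.4, 0, 4.5], [0, 0, 0], 3.8], [[-0.4, 0, 7.5], [0, 0, 0], 3.8], [[-0.4, 0, 9], [0, 0, 0], 3.8], [[-0.4, 0, 9], [0, 0, 0], 3.8], [[-0.4, 0, 9], [0, 0, 0], 3.8]]'

```text
time: 32.42
ee_pos: [0.4641, -0.3518, 0.0711]
eef_rot: [0.716, 0.698, 0.0, 0.001]
ft_force: [0.0, -0.2, -2.2]
width: 0.0436
```

```bash
python3 g.py .4638,-.351,.0305,-1.3
```

```text
t 32.42 pos [ 0.4641 -0.3518  0.0711] psi -1.44 w 0.0436 F [ 0.  -0.2 -2.2] j7 0.94
[np.float64(0.08), np.float64(-0.04), np.float64(4.06)] [np.float64(0.001), np.float64(0.001), np.float64(-0.002)]
```

Request:
play_rows --moves '[[[0.1, 0, 1.5], [0, 0, 0], 3.8], [[0.1, 0, 2.7], [0, 0, 0], 3.8], [[0.1, 0, 3.5], [0, 0, 0], 3.8], [[0.1, 0, 3.9], [0, 0, 0], 3.8], [[0.1, 0, 4.05], [0, 0, 0], 3.8], [[0.1, 0, 4.05], [0, 0, 0], 3.8]]'

```text
time: 33.17
ee_pos: [0.4636, -0.3503, 0.0303]
eef_rot: [0.716, 0.698, 0.0, -0.0]
ft_force: [-3.1, 3.7, 6.8]
width: 0.0433
```

```bash
python3 g.py .4638,-.351,.0305,-1.3
```

```text
t 33.17 pos [ 0.4636 -0.3503  0.0303] psi -1.45 w 0.0433 F [-3.1  3.7  6.8] j7 0.97
[np.float64(-0.07), np.float64(0.02), np.float64(-0.02)] [np.float64(0.0), np.float64(-0.001), np.float64(-0.003)]
```

Request:
play_rows --moves '[[[0, 0, 0], [0, 0, 0], 5], [[0, 0, 0], [0, 0, 0], 6], [[0, 0, 0], [0, 0, 0], 7.5], [[0, 0, -1.5], [0, 0, 0], 7.5], [[0, 0, -5], [0, 0, 0], 7.5], [[0, 0, -9], [0, 0, 0], 7.5], [[0, 0, -13], [0, 0, 0], 8.7], [[0, 0, -14], [0, 0, 0], 8.7]]'

```text
time: 34.17
ee_pos: [0.4644, -0.3514, 0.173]
eef_rot: [0.716, 0.698, 0.001, 0.002]
ft_force: [0.5, 0.3, 0.1]
width: 0.0846
```

Request:
play_rows --moves '[[[5, 1, -1], [0, 0, 0.1], 8.7], [[10, 2, -1], [0, 0, 0.28], 8.7], [[15, 4, -1], [0, 0, 0.46], 8.7], [[20, 6, -1], [0, 0, 0.64], 8.7], [[25, 8, -1], [0, 0, 0.82], 8.7], [[31, 9, -1], [0, 0, 1], 8.7], [[37, 10, -1], [0, 0, 1.18], 8.7], [[43, 11, -1], [0, 0, 1.24], 8.7]]'

```text
time: 35.17
ee_pos: [0.5844, 0.079, 0.1798]
eef_rot: [0.989, 0.15, -0.0, -0.0]
ft_force: [0.7, -0.4, -0.1]
width: 0.0872
```

Request:
play_rows --moves '[[[0, 0, 0], [0, 0, 0], 8.7], [[0, 0, 0], [0, 0, 0], 8.7]]'

```text
time: 35.42
ee_pos: [0.5841, 0.0762, 0.1796]
eef_rot: [0.988, 0.152, -0.0, 0.0]
ft_force: [-0.3, -0.7, 0.5]
width: 0.0868
```

```bash
python3 g.py .5877,.1799,.15,-72.8;python3 - <<'E'
from h import *
t=camera("top");cv2.imwrite("pics/b2.png",cv2.resize(t["frame"][:,:,::-1],None,fx=1.5,fy=1.5))
for n,z in(("book_centre",0),("press_board",0),("yellow_jar_centre",.005),("black_jar_centre",.005)):
    r=masks_of(t,n)
    for x in r[:2]:
        print(n,x["conf"],x["region"].sum(),x["at"],fit([t],[x["region"].astype(float)],n,z=z))
E
```

```text
t 35.42 pos [0.5841 0.0762 0.1796] psi -72.46 w 0.0868 F [-0.3 -0.7  0.5] j7 -1.02
[np.float64(3.47), np.float64(-9.78), np.float64(2.95)] [np.float64(0.001), np.float64(0.001), np.float64(0.006)]
book_centre 0.46 360 [120.5, 232.5] (array([0.47874908, 0.33991839, 0.45259438]), np.float64(1.5446514161220042))
yellow_jar_centre 0.9 392 [420.2, 239.8] (array([ 0.46227362, -0.42464166,  1.16429479]), np.float64(0.09268707482993196))
black_jar_centre 0.58 361 [393.7, 238.3] (array([ 0.46475704, -0.35266076,  1.01867804]), np.float64(0.08715441855412524))
```

View pics/b2.png

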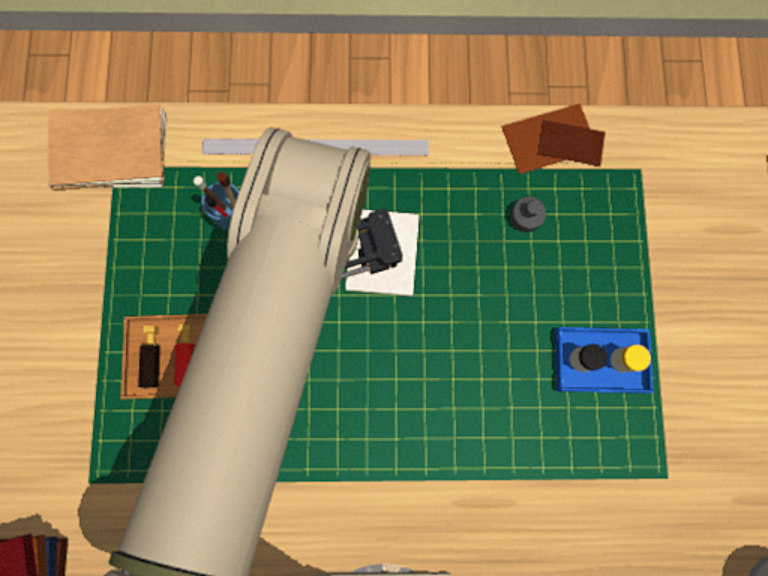

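Both jars stand in the bin, black at (592,357) and yellow at (636,357). Moving over the book.

Request:
play_rows --moves '[[[1.8, -5, 1.5], [0, 0, 0.006], 8.7], [[3.5, -9.8, 3], [0, 0, 0.006], 8.7], [[3.5, -9.8, 3], [0, 0, 0.006], 8.7], [[3.5, -9.8, 3], [0, 0, 0.006], 8.7], [[3.5, -9.8, 3], [0, 0, 0.006], 8.7]]'

```text
time: 36.3
ee_pos: [0.5886, 0.1791, 0.1503]
eef_rot: [0.989, 0.148, 0.0, -0.0]
ft_force: [0.5, 0.2, -0.5]
width: 0.0871
```

```bash
python3 g.py .5877,.1799,.05,-72.8 .5877,.1799,.006,-72.8;python3 - <<'E'
from h import *
t=camera("side");cv2.imwrite("pics/b3s.png",cv2.resize(t["frame"][60:220,130:310,::-1],None,fx=3.5,fy=3.5))
E
```

```text
t 36.3 pos [0.5886 0.1791 0.1503] psi -72.97 w 0.0871 F [ 0.5  0.2 -0.5] j7 -1.16
[np.float64(-0.07), np.float64(-0.1), np.float64(10.03)] [np.float64(-0.0), np.float64(-0.001), np.float64(-0.003)]
[np.float64(-0.08), np.float64(-0.1), np.float64(14.43)] [np.float64(-0.0), np.float64(-0.001), np.float64(-0.003)]
```

View pics/b3s.png

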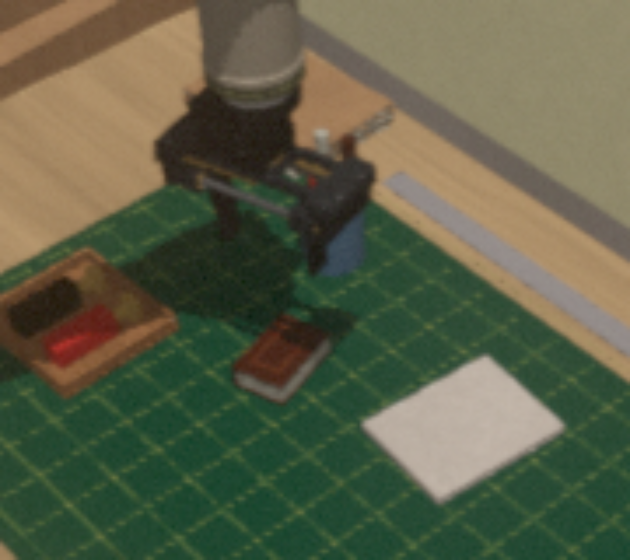

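The fingers straddle the book, which is at (283,360). Both stamps are visibly flat in the tray.

Request:
play_rows --moves '[[[-0.1, -0.1, 4], [0, 0, 0], 8.7], [[-0.1, -0.1, 8], [0, 0, 0], 8.7], [[-0.1, -0.1, 11], [0, 0, 0], 8.7], [[-0.1, -0.1, 13.4], [0, 0, 0], 8.7], [[-0.1, -0.1, 14.4], [0, 0, 0], 8.7], [[-0.1, -0.1, 14.4], [0, 0, 0], 8.7], [[-0.1, -0.1, 14.4], [0, 0, 0], 8.7]]'

```text
time: 37.22
ee_pos: [0.5878, 0.1816, 0.0068]
eef_rot: [0.989, 0.149, 0.001, -0.0]
ft_force: [-0.1, 0.5, 0.5]
width: 0.0869
```

```bash
python3 g.py .5877,.1799,.006,-72.8
```

```text
t 37.23 pos [0.5878 0.1816 0.0068] psi -72.83 w 0.0869 F [-0.1  0.5  0.5] j7 -1.08
[np.float64(-0.06), np.float64(0.16), np.float64(0.08)] [np.float64(-0.0), np.float64(-0.002), np.float64(-0.0)]
```

Request:
play_rows --moves '[[[-0.1, 0.15, 0.1], [0, 0, 0], 7], [[-0.1, 0.15, 0.1], [0, 0, 0], 6.2], [[-0.1, 0.15, 0.1], [0, 0, 0], 5], [[-0.1, 0.15, 0.1], [0, 0, 0], 5], [[-0.1, 0.15, 0.1], [0, 0, 0], 5], [[-0.1, 0.15, 0.1], [0, 0, 0], 5], [[-0.1, 0.15, 0.1], [0, 0, 0], 5]]' --grip_force 20

```text
time: 38.1
ee_pos: [0.5866, 0.1799, 0.0048]
eef_rot: [0.989, 0.149, 0.0, -0.0]
ft_force: [-0.2, 0.6, 1.8]
width: 0.0578
```

```bash
python3 g.py .658,-.0035,.12,-95.1
```

```text
t 38.1 pos [0.5866 0.1799 0.0048] psi -72.82 w 0.0578 F [-0.2  0.6  1.8] j7 -1.08
[np.float64(1.41), np.float64(19.62), np.float64(-11.52)] [np.float64(-0.0), np.float64(-0.0), np.float64(0.389)]
```

Request:
play_rows --moves '[[[0, 0, 0], [0, 0, 0], 5], [[0, 0, -4], [0, 0, 0], 5], [[0, 0, -8], [0, 0, 0], 5], [[0.2, 3, -11.5], [0, 0, 0.06], 5], [[0.6, 8, -11.5], [0, 0, 0.15], 5], [[1, 13, -11.5], [0, 0, 0.25], 5], [[1.4, 18, -11.5], [0, 0, 0.35], 5], [[1.4, 19.6, -11.5], [0, 0, 0.389], 5]]'

```text
time: 39.1
ee_pos: [0.6577, -0.0077, 0.1195]
eef_rot: [0.999, -0.048, -0.0, 0.001]
ft_force: [-0.2, -0.2, -1.9]
width: 0.0575
```

Request:
play_rows --moves '[[[0, 0, 0], [0, 0, 0], 5], [[0, 0, 0], [0, 0, 0], 5], [[0, 0, 0], [0, 0, 0], 5]]'

```text
time: 39.48
ee_pos: [0.6577, -0.0012, 0.1195]
eef_rot: [0.999, -0.043, -0.0, -0.0]
ft_force: [-0.1, 0.3, -2.1]
width: 0.0576
```

```bash
python3 g.py .658,-.0035,.06,-95.1;python3 - <<'E'
from h import *
for n in("top","side"):
    t=camera(n);cv2.imwrite(f"pics/b4{n}.png",cv2.resize(t["frame"][:,:,::-1],None,fx=1.5,fy=1.5))
E
```

```text
t 39.48 pos [ 0.6577 -0.0012  0.1195] psi -94.93 w 0.0576 F [-0.1  0.3 -2.1] j7 -1.21
[np.float64(0.05), np.float64(0.23), np.float64(5.95)] [np.float64(-0.001), np.float64(0.0), np.float64(0.003)]
```

View pics/b4top.png

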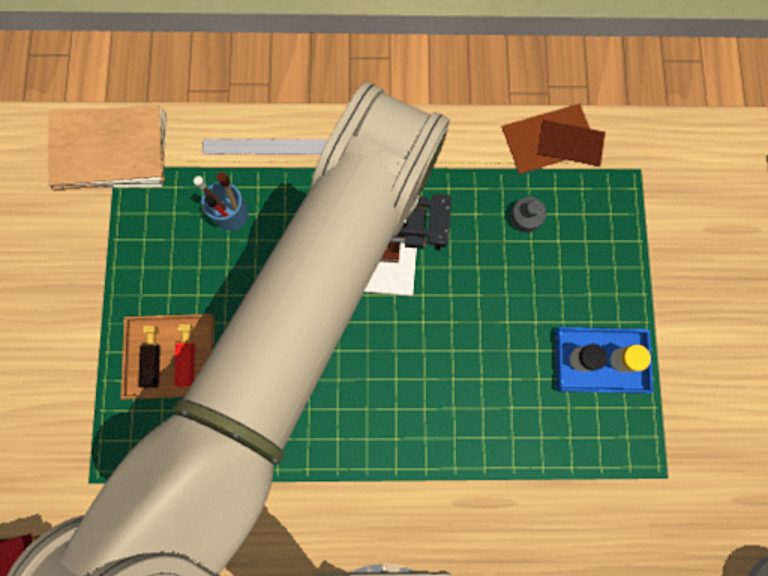

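View pics/b4side.png

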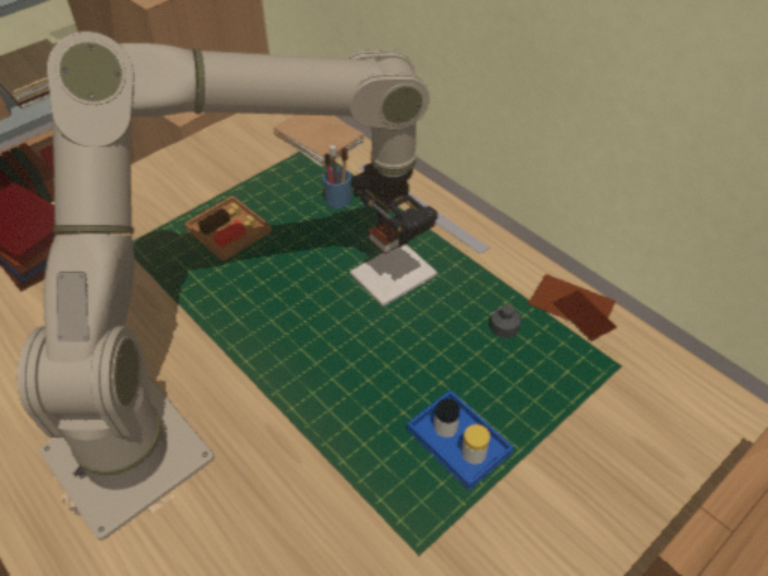

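The book hangs level above the board and everything else is unmoved. Lowering.

Request:
play_rows --moves '[[[0, 0.2, 2], [0, 0, 0.003], 5], [[0, 0.2, 4], [0, 0, 0.003], 5], [[0, 0.2, 6], [0, 0, 0.003], 5], [[0, 0.2, 7], [0, 0, 0.003], 5], [[0, 0.2, 7], [0, 0, 0.003], 5], [[0, 0.2, 7], [0, 0, 0.003], 5]]'

```text
time: 40.33
ee_pos: [0.658, -0.0055, 0.0503]
eef_rot: [0.999, -0.046, 0.0, 0.0]
ft_force: [0.2, -1.0, -1.2]
width: 0.0579
```

```bash
python3 g.py .657,-.0035,.0172,-95.1
```

```text
t 40.33 pos [ 0.658  -0.0055  0.0503] psi -95.29 w 0.0579 F [ 0.2 -1.  -1.2] j7 -1.18
[np.float64(-0.12), np.float64(-0.19), np.float64(3.31)] [np.float64(0.0), np.float64(-0.001), np.float64(-0.003)]
```

Request:
play_rows --moves '[[[-0.1, -0.1, 1.5], [0, 0, -0.003], 5], [[-0.1, -0.1, 2.6], [0, 0, -0.003], 5], [[-0.1, -0.1, 2.9], [0, 0, -0.003], 5], [[-0.1, -0.1, 2.9], [0, 0, -0.003], 5], [[-0.1, -0.1, 2.9], [0, 0, -0.003], 5], [[-0.1, -0.1, 2.9], [0, 0, -0.003], 5]]'

```text
time: 41.08
ee_pos: [0.6569, -0.0043, 0.021]
eef_rot: [0.999, -0.045, 0.0, -0.0]
ft_force: [-0.3, 0.5, -1.7]
width: 0.0579
```

```bash
python3 g.py .657,-.0035,.0172,-95.1;  python3 - <<'E'
from h import *
t=camera("side");cv2.imwrite("pics/b5s.png",cv2.resize(t["frame"][130:230,200:330,::-1],None,fx=5,fy=5))
E
python3 g.py .657,-.0035,.0172,-95.1
```

```text
t 41.08 pos [ 0.6569 -0.0043  0.021 ] psi -95.11 w 0.0579 F [-0.3  0.5 -1.7] j7 -1.16
[np.float64(-0.0), np.float64(-0.08), np.float64(0.38)] [np.float64(-0.0), np.float64(-0.001), np.float64(-0.0)]
t 41.12 pos [ 0.6569 -0.0043  0.021 ] psi -95.11 w 0.0579 F [ 0.4  0.2 -1.6] j7 -1.16
[np.float64(0.0), np.float64(-0.08), np.float64(0.38)] [np.float64(-0.0), np.float64(-0.0), np.float64(-0.0)]
```

View pics/b5s.png

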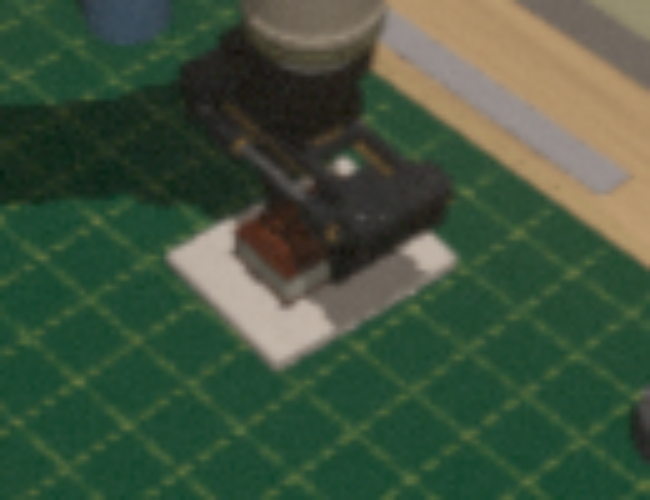

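The book is 4 mm above the board and roughly central and square. Setting it down.

Request:
play_rows --moves '[[[0, -0.1, 0.2], [0, 0, 0], 5], [[0, -0.1, 0.4], [0, 0, 0], 5], [[0, -0.1, 0.4], [0, 0, 0], 5], [[0, -0.1, 0.4], [0, 0, 0], 5]]'

```text
time: 41.62
ee_pos: [0.6569, -0.0031, 0.0168]
eef_rot: [0.999, -0.045, 0.0, -0.0]
ft_force: [-1.2, 1.0, 0.9]
width: 0.0582
```

Request:
play_rows --moves '[[[0, 0, 0], [0, 0, 0], 6.2], [[0, 0, 0], [0, 0, 0], 7], [[0, 0, 0], [0, 0, 0], 8], [[0, 0, 0], [0, 0, 0], 8.7], [[0, 0, -3], [0, 0, 0], 8.7], [[0, 0, -7], [0, 0, 0], 8.7], [[0, 0, -13], [0, 0, 0], 8.7], [[0, 0, -18], [0, 0, 0], 8.7]]'

```text
time: 42.62
ee_pos: [0.6568, -0.0035, 0.1989]
eef_rot: [0.999, -0.045, 0.0, 0.0]
ft_force: [0.6, 0.6, 0.3]
width: 0.0869
```

```bash
python3 g.py .50,-.15,.22,-95.1
```

```text
t 42.62 pos [ 0.6568 -0.0035  0.1989] psi -95.13 w 0.0869 F [0.6 0.6 0.3] j7 -1.25
[np.float64(-14.31), np.float64(16.0), np.float64(-2.12)] [np.float64(0.0), np.float64(-0.001), np.float64(-0.0)]
```

Request:
play_rows --moves '[[[-3, 5, -2], [0, 0, 0], 8.7], [[-6, 10, -2], [0, 0, 0], 8.7], [[-10, 15, -2], [0, 0, 0], 8.7], [[-14, 20, -2], [0, 0, 0], 8.7], [[-18, 25, -2], [0, 0, 0], 8.7], [[-20, 27, -2], [0, 0, 0], 8.7], [[-20, 27, -2], [0, 0, 0], 8.7], [[-20, 27, -2], [0, 0, 0], 8.7]]'

```text
time: 43.62
ee_pos: [0.4341, -0.2537, 0.2167]
eef_rot: [0.999, -0.044, 0.0, -0.0]
ft_force: [0.6, 0.3, -0.1]
width: 0.087
```

```bash
cat > chk.py <<'E'
from h import *
import sys
t=camera("top");s=camera("side")
cv2.imwrite(f"pics/{sys.argv[1]}t.png",cv2.resize(t["frame"][:,:,::-1],None,fx=1.5,fy=1.5))
cv2.imwrite(f"pics/{sys.argv[1]}s.png",cv2.resize(s["frame"][:,:,::-1],None,fx=1.5,fy=1.5))
cv2.imwrite(f"pics/{sys.argv[1]}z.png",cv2.resize(t["frame"][130:210,210:310,::-1],None,fx=7,fy=7,interpolation=cv2.INTER_CUBIC))
for c,l in((t,"top"),(s,"side")):
    rb=masks_of(c,"press_board"); rk=masks_of(c,"book_centre")
    rk=[x for x in rk if np.linalg.norm(np.array(x["at"])-rb[0]["at"])<25]
    print(l,[(x["conf"],x["region"].sum(),x["at"]) for x in rb[:1]+rk[:1]])
    if rb and rk:
        k=rk[0]["region"]; b=rb[0]["region"]|k
        qb,vb=fit([c],[b.astype(float)],"press_board",yaws=[-.09],p0=np.array([.658,-.0035]))
        qk,vk=fit([c],[k.astype(float)],"book_centre",z=.012,yaws=[-.09],p0=np.array([.658,-.0035]))
        d=qk-qb; ca,sa=np.cos(qb[2]),np.sin(qb[2])
        print("board",qb.round(4),round(vb,3),"book",qk.round(4),round(vk,3),"off mm",(1000*np.array([ca*d[0]+sa*d[1],-sa*d[0]+ca*d[1]])).round(2),"yaw deg",np.degrees(d[2]).round(2))
E
python3 chk.py c1
```

```text
top [(0.78, np.int64(1583), [246.2, 166.6]), (0.58, np.int64(824), [255.9, 167.3])]
board [ 0.6593 -0.0033 -0.0856] 0.063 book [ 0.658  -0.0033 -0.0901] 0.078 off mm [-1.37 -0.13] yaw deg -0.26
side [(0.68, np.int64(95), [282.7, 182.8])]
```

View pics/c1t.png

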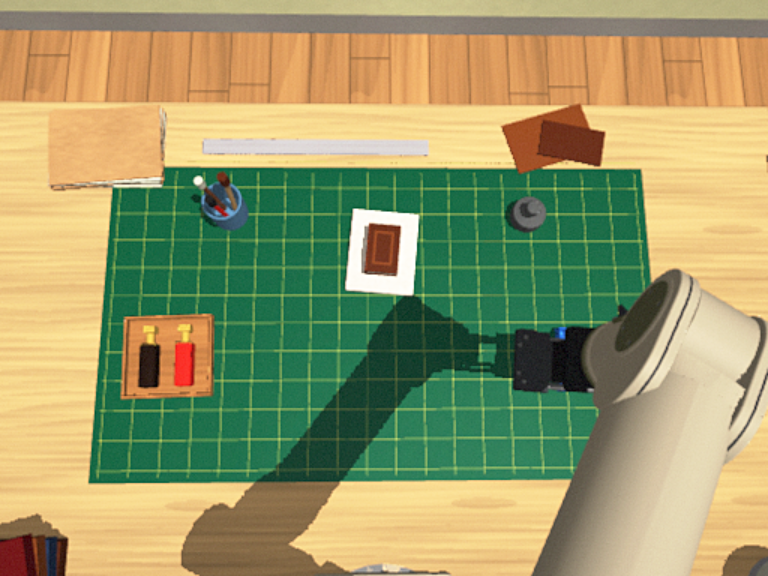

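View pics/c1z.png

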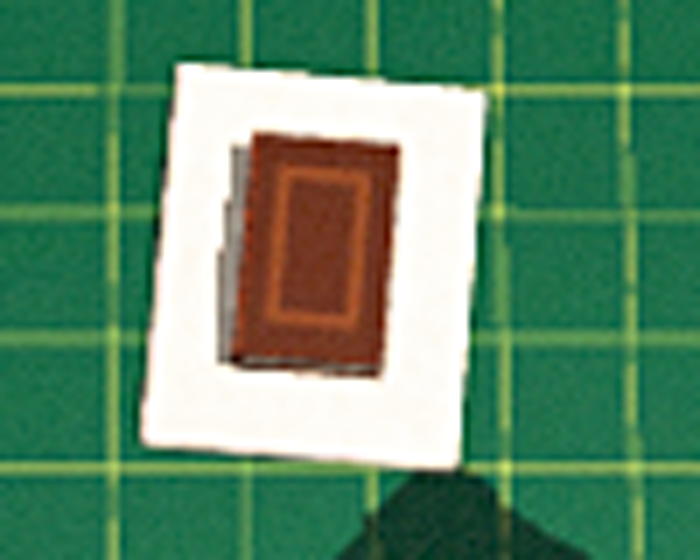

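The book is central on the board, about 1.4 mm off and 0.3° from square. I'll check the jars and the rest from the side view.

View pics/c1s.png

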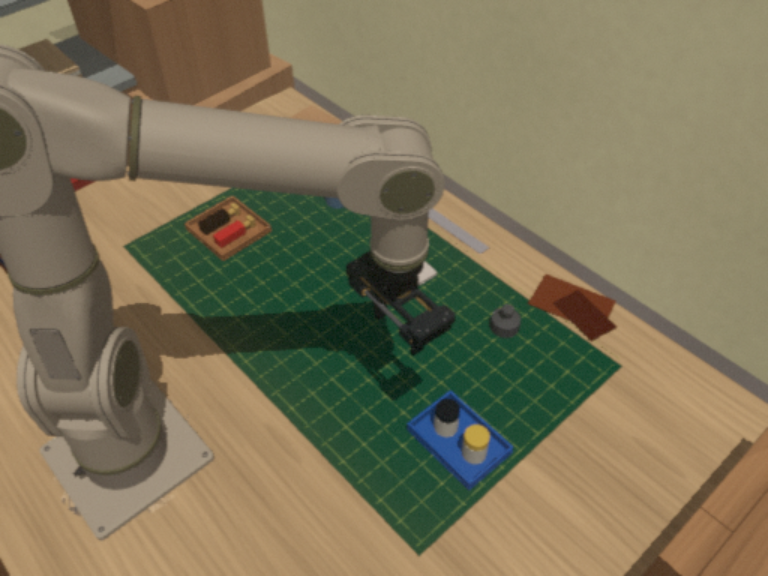

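Request:
play_rows --moves '[[[0, -6, -3], [0, 0, 0], 8.7], [[0, -12, -3], [0, 0, 0], 8.7], [[0, -16, -3], [0, 0, 0], 8.7], [[0, -16, -3], [0, 0, 0], 8.7], [[0, -16, -3], [0, 0, 0], 8.7], [[0, -16, -3], [0, 0, 0], 8.7]]'

```text
time: 44.68
ee_pos: [0.4477, -0.0963, 0.2466]
eef_rot: [0.999, -0.046, -0.0, 0.0]
ft_force: [-0.3, 0.1, -0.4]
width: 0.0868
```

```bash
python3 chk.py c2
python3 - <<'E'
from h import *
t=camera("top");s=camera("side")
for n,z in(("yellow_jar_centre",.005),("black_jar_centre",.005),("press_weight",0),("brush_pot",0)):
    r=masks_of(t,n); print(n,[fit([t],[x["region"].astype(float)],n,z=z,yaws=[0]) for x in r[:1]])
E
```

```text
top [(0.85, np.int64(1752), [267.8, 172.3]), (0.87, np.int64(758), [253.3, 167.0])]
board [ 0.6592 -0.0035 -0.0855] 0.028 book [ 0.6586 -0.0036 -0.091 ] 0.042 off mm [-0.58 -0.18] yaw deg -0.32
side [(0.96, np.int64(533), [266.4, 192.8]), (0.93, np.int64(466), [263.0, 179.5])]
board [ 0.657  -0.0031 -0.0835] 0.362 book [ 0.6565 -0.0047 -0.0161] 0.156 off mm [-0.34 -1.64] yaw deg 3.86
yellow_jar_centre [(array([ 0.46335927, -0.42529351,  0.10754877]), np.float64(0.11827284105131414))]
black_jar_centre []
press_weight [(array([ 0.72738897, -0.26743551,  0.11898105]), np.float64(0.057040191642267764))]
brush_pot [(array([0.73542583, 0.27437914, 0.24795156]), np.float64(0.1879117164107022))]
```

View pics/c2s.png

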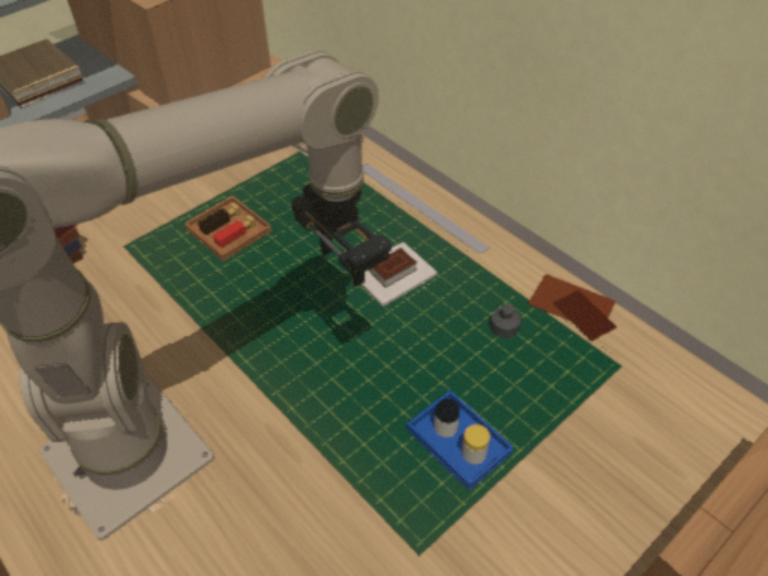

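View pics/c2t.png

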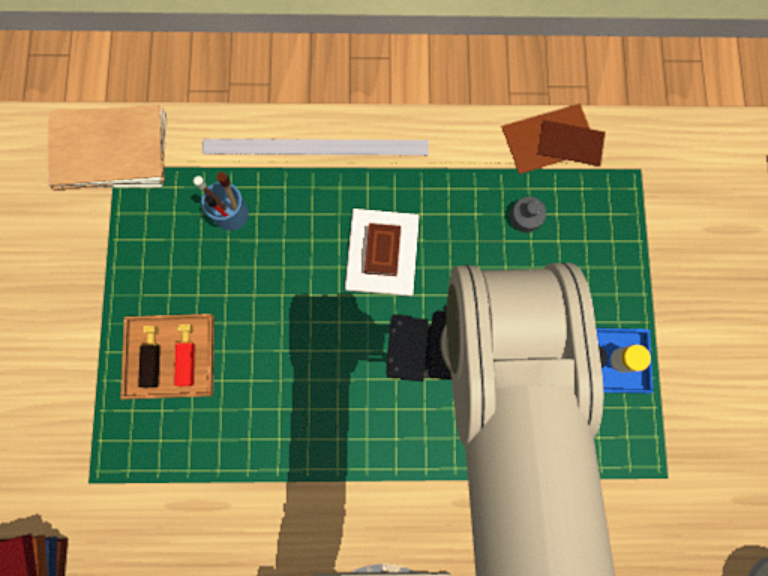

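Everything is in place. The jars are upright at (447,418) and (476,445), the book is flat and central, and the bystanders are unmoved. The arm is clear at a height of 0.25 m.

```bash
python3 -c "
from bench import close_job; print(close_job())"
```

```text
the job is handed in; nothing more can be done
None
```

The mat is cleared and the job handed in at about 45 s of the 128 s. I did it in the order asked: stamps into the tray, jars into the bin, then the book onto the board. No jar tipped on the way.

What the last checks showed:
- **Stamps:** both lie flat, side by side along the tray's x.
- **Jars:** both stand upright in the bin. The last top view hid the black jar behind the arm, so that check rests on the side view and an earlier top view.
- **Book:** it lies flat, 0.6 mm from the board's centre and 0.3° from square by the top camera.
- **Disagreement on the book:** the side camera's fit gave about 1.7 mm off and 3.9°. The gripper partly hid the board there and the fit was poor, so I trusted the top view.
- **Bystanders:** the pressing weight has not moved; its fit differs by less than 1 mm from the start. The brush pot's fit differs by about 1.6 mm, within the camera error, and the arm never came near it.

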